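Lock a neck rest on its bench stud with an R-clip

ROBOT

A 6-joint arm with a two-finger parallel gripper is mounted at the origin on a cart in front of the work surface, level with it; the furniture and walls round the work are solid. World frame = base frame: x ahead of the robot, y to its left, z up, the work surface at z = 0. Lengths are in m, angles in rad, forces in N, time in s.
With the tool pointing down it reaches from about 0.4 to 0.825 m from the base axis. Payload 7 kg.
Tool frame: the origin (TCP) lies midway between the tips of the shut fingers; the grasp point (between the pads) lies 19 mm behind it; z points along the fingers, y is the line along which they close (so a half turn about z gives the same grasp; the last joint's range is limited). The gripper opens to 88 mm and grips with 3 to 60 N. Pads are 19 mm wide; open, the fingers measure 130 mm over their backs; the gripper's body (78 mm by 193 mm) begins 47 mm behind the grasp point.
Start: joints at [1.623, 0.359, 0.012, 0, -1.224, -0.288], TCP at [0.158, 0.656, 0.227] pointing down, gripper open.
Joint ranges: [-3.07, 3.07], [-1.43, 2.12], [-1.02, 1.25], [-3.03, 1.67], [-3.05, -0], [-3.03, 3.03]. Speed limits (rad/s): [2.39, 2.39, 3.01, 3.14, 3.14, 3.14].

INTERFACE

Orientations are given as [roll, pitch, yaw] about the fixed x, y, z axes, in that order (R = Rz(yaw) Ry(pitch) Rx(roll)).
In Python, from station import arm gives the robot as it stands.
- The arm moves only by the tool servo_tool, never from a script. Its argument "deltas" is a list of rows, each a list of 7 numbers: the closure, from -1 (fully open) to 1 (shut), then the shift along the tool's x, y, z in mm, then the turn, a rotation vector about the tool's x, y, z in degrees. In form: [[gripper, x, y, z, ax, ay, az], ...]. A call has 1 to 20 rows; each row shifts and turns the commanded pose from where the row before left it, along the tool's axes as they then stand; what a row does not reach is not made up. A row lasts 1/12 s, in which the tool goes at most 41.7 mm and 7.16 degrees, less where a joint would pass 70% of its speed; a pose out of reach is approached as far as the arm can. A call is refused whole if a number of a shift passes 41.7 or a number of a turn 7.16, either way. A call with a gripper value outside its range is refused whole. The fingers move at their own pace and stop on an object; "squeeze" is the grip in N (left out, the last holds). Time passes only in rows, so rows that do not move let the fingers close. It gives the time, the measured TCP pose, the force, the opening and the grip force at its end, in the units of the state.
- arm.get_state(): the state, without advancing time (a new reading comes with each control period).
- arm.grab_frame(name): name is "scene" or "top"; returns a dict with "color" (400x640x3 uint8, red, green, blue), "K" (3x3 intrinsics, pixels), "distortion" ([k1, k2, p1, p2, k3] as OpenCV has them; the pictures are not rectified), "position" and "orientation" of the camera in the world. Camera axes: x right, y down, z forward; pixel columns grow to the right and rows downward; lengths in m; the calibration is good to about 2 mm. A picture is of the moment at which its call begins. There is no depth.
- arm.job_done(): hands the job in; it is judged then, once.
Trained networks look in a picture, given as the dict that the camera call returned (one of the last four; its "shot" number tells which), for a name from the list of things; names that differ only in an ending like _2 or _b are one class to them, and where a whole thing is asked for, a point or a joint stands for the part that bears it (a point fixed in the world has none). Each returns a list of dicts, best first, with "conf" (0 to 1); they miss things now and then, are a little off and sometimes report something else, mostly with a low value. They report only what shows in the picture. A call takes as long as a camera call.
- arm.recognise(query, picture): "at" ([x, y, z] in m, in the coordinates of the camera as it stood for that picture, good to about 4 mm: the middle of the surface that is visible of it).
The state is a dict: "t": time; "q": joint angles; "qd": joint speeds; "joint_efforts": joint torques, N m; "eef_pos": TCP position; "ee_rot": TCP orientation; "force": force on the tool from outside, world axes, zero at the start; "moment": the same for the moment, N m; "width": finger opening in m; "gripper_force": force on a finger pad.
Only numpy, scipy, OpenCV 4.12 (cv2) and the standard library are available. Lean on these libraries where they do the work, as an engineer would, in place of code of your own. Each camera call takes 0.05 s, during which the arm holds its last target. There are 200 camera calls.

TASK

Put the loose wooden neck rest on the bench stud, its bored end down over the stud until it sits fully home on the flange. Then lock it on: push the R-clip's straight leg through the cross-hole in the stud until the bent leg has ridden over the stud and snapped shut round it. The stud may be screwed to any height, so feel gently for the hole and never push the clip hard against the stud (25 N bends it), and leave the sanding block, glue bottle and wax tin where they are.

Things in the scene. Friction and masses are not known exactly. Their poses are not given: they have to be found in the camera images.
- flange: Dark steel bench flange, fixed: a disc 82 mm across and 8 mm thick, with a bright upright steel stud of 20 mm diameter at its centre. Origin: on the stud's axis at the bench top (z = 0), z up. A round cross-hole, 7 mm wide, goes straight through the stud's axis along the flange's x axis, up to 0.12 rad to either side (the stud turns stiffly, so a leg that has entered lines it up).
- stud_foot (a point): Foot of the stud: the point on its axis at the flange's top, 8 mm above the bench. The stud is screwed up or down to suit rests of other thickness: the cross-hole's centre lies anywhere from 33 to 51 mm above this point (41 to 59 mm above the bench; not measured), and the stud's tapered top 16 mm above the cross-hole. The steel beside the hole does not give when the leg's tip meets it.
- neck_rest: Loose wooden neck rest, 0.28 to 0.46 kg, 210 mm long, 44 mm wide: a bar along its x axis with an upright 22.5 mm bore at one end and a U-shaped cork-lined cradle at the other. Origin: on the bore's axis in the plane of the bar's underside: z = 0 both on the bench and when fitted. The bar's top is 30 mm up. The bored end (x = -45 to 45 mm) is lapped, its underside 8 mm up, to lie on the flange.
- neck_rest_grip (a point): Place to grip the neck rest: the middle of its bar, 63 mm from the bore along x, 20 mm above its underside; the bar is 44 mm wide (along y) here. x points from the bore to the cradle, which stands from x = 89 to 165 mm, 60 mm wide and 64 mm high. Beyond x = 45 mm the bar rests on the bench, also when fitted. Which way it points when fitted does not matter.
- clip: Loose R-clip (hairpin clip) of 5 mm bright spring wire, 47 g, 117 mm long, lying flat. Origin: the middle of its oblong eye (39 mm long, 28 mm wide, 10 mm thick), 5 mm above the bench. Grip the eye across its 28 mm (y) and push along x. x points along the legs to their ends, y to the bent leg's side. The straight leg's centre line is at y = -11.5, z = -2.6 mm, its blunt deburred end at x = 98 mm.
- clip_seat (a point): Point of the clip that lies on the stud's axis when the clip is home: on the straight leg's centre line, at x = 62, y = -11.5, z = -2.6 mm of the clip. The leg's tip is 36 mm ahead of it, so it meets the stud when the clip is 46 mm short of home. The guitar's neck, up to 0.12 m high, lies between robot and stud; a chest stands behind it to the left.
- clip_leg (a joint): Opening of the clip's springy bent leg (rad): 0 shut; about 0.07 as it rides over the stud, from 20 to 9 mm short of home; back to about 0 once it has snapped round the stud. Riding over takes 5 to 15 N.
- sanding_block: Bystander: brown sanding block, 89 x 100 mm, 32 mm high; origin at the centre of its underside.
- glue_bottle: Bystander: white glue bottle with a pointed cap, standing, 46 mm across, 130 mm high; origin at the centre of its underside.
- wax_tin: Bystander: round tin, 77 mm across, 32 mm high; origin at the centre of its underside.

How it is judged:
On the way, in this order (a step that is already met when the one before it is completed fails the run):
1. the neck rest sits home on the flange, with the stud in its bore (horizontal distance between neck_rest and flange below 0.004 m and z of neck_rest in the frame of flange below 0.003 m and angle between neck_rest's own z axis and vertical below 0.06 rad), for 0.2 s.
2. the clip's straight leg is through the cross-hole and its bent leg has snapped shut round the stud (horizontal distance between clip_seat and flange below 0.004 m and z of clip_seat in the frame of flange between 0.036 and 0.064 m and value of joint clip_leg below 0.03 rad and angle between clip's own z axis and vertical below 0.6 rad), for 0.2 s.
At the end, for the whole second after the job is handed in: Neck rest home: bore within 4 mm of the stud's axis, origin less than 3 mm above the bench, tilt under 0.06 rad. Clip home: its seat point within 4 mm of the stud's axis and 36 to 64 mm up, clip tilted under 0.6 rad, bent leg shut (under 0.03 rad). Both at rest (all of step 1 and all of step 2 and linear speed of each of clip, neck_rest below 0.02 m/s); the robot touches nothing.
It fails at once if the clip is pressed on the stud or flange with more than 25 N (contact force between clip and flange above 25 N).
It fails at once if the sanding block is moved by more than 20 mm (distance of sanding_block from where it was at the start of the episode above 0.02 m).
It fails at once if the glue bottle is moved by more than 20 mm or tipped (distance of glue_bottle from where it was at the start of the episode above 0.02 m or angle between glue_bottle's own z axis and vertical above 0.3 rad).
It fails at once if the wax tin is moved by more than 20 mm (distance of wax_tin from where it was at the start of the episode above 0.02 m).
It also fails if it takes over 67 s, if anything falls off the work surface, if the arm or the gripper's body presses on something with over 40 N, if the wrist force passes 120 N, or if a joint passes its speed limit or range.

## Working session

There is one attempt and no reset: what is moved stays moved. The work goes in short steps, Python scripts to look and compute and a tool call to move; the robot and the scene stay as the last step left them, time stands still between calls to the robot, and variables do not carry over. Pictures are saved under pics/ and viewed, at most 10 in all, crops included, and the job is handed in when it is done.

Besides the shell and the picture viewer there is one more tool, called after "Request:" as name(argument=value, ...), one argument or row to a line, values as JSON. servo_tool: Moves the arm, as the interface text tells. Its arguments: {"type":"object","properties":{"deltas":{"type":"array","items":{"type":"array","items":{"type":"number"}}},"squeeze":{"type":"number"}},"required":["deltas"]}

```bash
mkdir -p pics; cat > h.py <<'E'
import numpy as np, cv2
from scipy.spatial.transform import Rotation as R
from station import arm
def Rc(f):
    o=np.array(f["orientation"],float)
    return o if o.shape==(3,3) else (R.from_euler('xyz',o).as_matrix() if o.size==3 else R.from_quat(o).as_matrix())
def w(f,p): return Rc(f)@np.array(p)+np.array(f["position"])
def proj(f,P):
    P=np.atleast_2d(P).astype(float); c=(P-np.array(f["position"]))@Rc(f)
    return cv2.projectPoints(c,np.zeros(3),np.zeros(3),np.array(f["K"],float),np.array(f["distortion"],float))[0][:,0]
def back(f,uv,z):
    uv=np.atleast_2d(uv).astype(float)
    n=cv2.undistortPoints(uv[:,None],np.array(f["K"],float),np.array(f["distortion"],float))[:,0]
    d=np.c_[n,np.ones(len(n))]@Rc(f).T; o=np.array(f["position"])
    return o+d*((z-o[2])/d[:,2])[:,None]
E
cat > a.py <<'E'
from h import *
np.set_printoptions(precision=4,suppress=True)
for c in("scene","top"):
    f=arm.grab_frame(c); cv2.imwrite(f"pics/{c}0.png",f["color"][:,:,::-1]); print(c,f["position"],f["orientation"],np.array(f["K"])[0,0])
    for n in ["flange","neck_rest","neck_rest_grip","clip","clip_seat","sanding_block","glue_bottle","wax_tin"]:
        print(n,[(round(r["conf"],2),w(f,r["at"]).round(4)) for r in arm.recognise(n,f)[:2]])
s=arm.get_state(); print(s)
E
python3 a.py
```

```text
scene [ 0.0967 -0.4211  0.9972] [-2.4515  0.0032 -0.5906] 490.3733223382149
flange []
neck_rest [(0.78, array([0.4911, 0.3926, 0.0323]))]
neck_rest_grip [(0.92, array([0.4842, 0.3965, 0.0334]))]
clip [(0.46, array([0.6188, 0.0689, 0.0078])), (0.39, array([0.3846, 0.258 , 0.0299]))]
clip_seat [(0.69, array([0.6096, 0.233 , 0.0056])), (0.54, array([0.6219, 0.0657, 0.0047]))]
sanding_block [(0.85, array([0.3838, 0.2579, 0.0316]))]
glue_bottle [(0.8, array([0.5805, 0.501 , 0.0621]))]
wax_tin [(0.92, array([ 0.4026, -0.0303,  0.0287]))]
top [0.4538 0.226  0.9626] [-3.0801  0.0273 -1.592 ] 367.2795520269906
flange [(0.63, array([0.6173, 0.2377, 0.0091]))]
neck_rest [(0.59, array([0.5056, 0.4088, 0.0263]))]
neck_rest_grip [(0.73, array([0.5047, 0.4037, 0.0297]))]
clip [(0.46, array([0.6247, 0.0665, 0.0074]))]
clip_seat [(0.53, array([0.6279, 0.0708, 0.0049]))]
sanding_block [(0.87, array([0.3893, 0.2645, 0.0271]))]
glue_bottle [(0.56, array([0.5857, 0.5017, 0.0787]))]
wax_tin [(0.8, array([ 0.4037, -0.0276,  0.0301])), (0.66, array([0.625 , 0.0653, 0.0087]))]
{'t': 0.9, 'q': array([ 1.6231,  0.3585,  0.0119,  0.    , -1.2241, -0.2881]), 'qd': array([-0.0001,  0.0009, -0.0011,  0.0006, -0.0013, -0.0012]), 'joint_efforts': array([  0.0015, -58.2348,  29.3302,   7.0021,   0.0126,  -0.    ]), 'eef_pos': array([0.1577, 0.6563, 0.2266]), 'ee_rot': array([-3.1416, -0.    , -0.2358]), 'force': array([ 0.2348, -0.2154, -0.1433]), 'moment': array([-0.048 , -0.0398, -0.0232]), 'gripper_force': 0.0, 'width': 0.08749830064931753}
```

View pics/scene0.png

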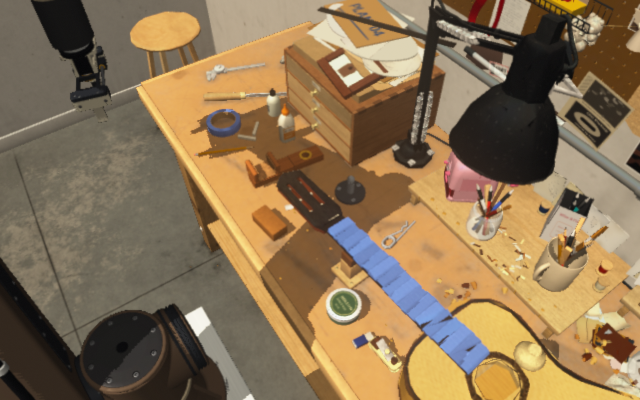

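View pics/top0.png

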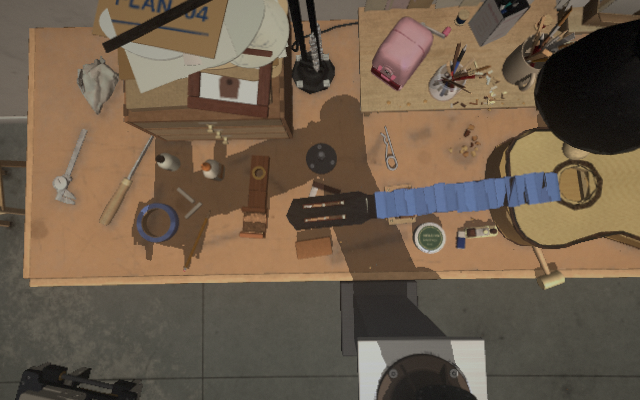

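The scene view shows the rest at about (285,165), flange at (349,190) and clip at (397,235). In the top view the bore is at (259,172), the cradle at (254,225), the flange at (321,158), and the clip eye at (390,163) with its legs pointing up. I'll enlarge those areas.

```bash
cat > b.py <<'E'
from h import *
np.set_printoptions(precision=4,suppress=True)
f=arm.grab_frame("top"); c=f["color"][120:245,230:420,::-1]
cv2.imwrite("pics/crop1.png",cv2.resize(c,None,fx=4,fy=4,interpolation=cv2.INTER_CUBIC))
g=arm.grab_frame("scene"); c=g["color"][140:265,240:430,::-1]
cv2.imwrite("pics/crop2.png",cv2.resize(c,None,fx=4,fy=4,interpolation=cv2.INTER_CUBIC))
E
python3 b.py
```

```text
(no output)
```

View pics/crop1.png

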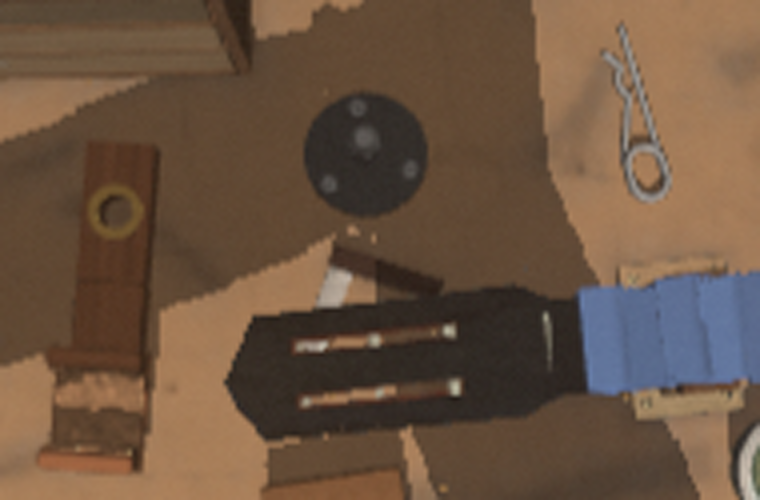

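View pics/crop2.png

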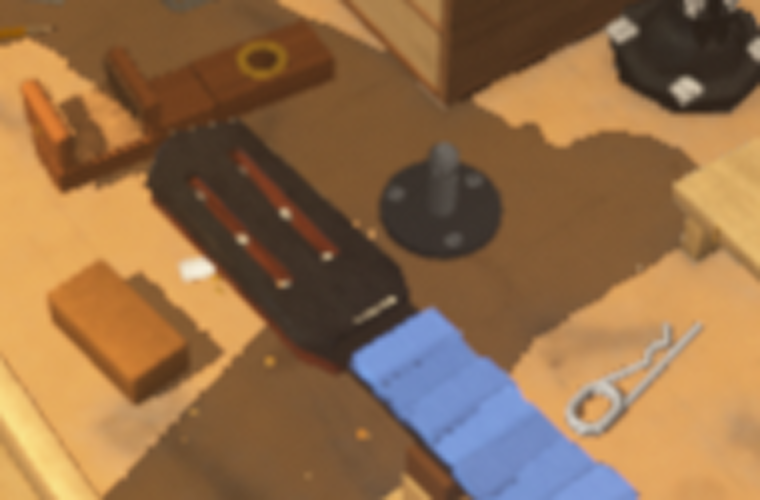

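The crops show, in crop pixels, the bore ring at (115,211), flange centre at (366,154), and bolts at (358,107), (330,184) and (410,169). The clip's eye is at (646,171) with the straight leg's tip at (621,24), and the bent leg is on the left (+y) side.

```bash
cat > c.py <<'E'
from h import *
np.set_printoptions(precision=4,suppress=True)
f=arm.grab_frame("top"); g=arm.grab_frame("scene")
T=lambda u,v,z:back(f,[230+(u+.5)/4-.5,120+(v+.5)/4-.5],z)[0]
S=lambda u,v,z:back(g,[240+(u+.5)/4-.5,140+(v+.5)/4-.5],z)[0]
fc=T(366,154,.008); fs=S(440,208,.008); print("flange",fc,fs)
for n,a in(("T",[T(358,107,.009),T(330,184,.009),T(410,169,.009)]),("S",[S(397,194,.009),S(453,240,.009),S(474,182,.009)])):
    c=fc if n=="T" else fs
    for p in a: print(n,"bolt",p,np.degrees(np.arctan2(p[1]-c[1],p[0]-c[0])),np.hypot(*(p-c)[:2]))
    print(np.mean(a,0))
b=T(115,211,.03); bs=S(262,60,.03); print("bore",b,bs)
print("bar end mids", T(122,146,.03),"ends",T(88,142,.03),T(158,148,.03), "cradle far top",T(40,460,.064),T(138,460,.064))
print("S bar end corners",S(303,22,.03),S(334,62,.03))
e=T(646,171,.005);t=T(621,24,.0024);es=S(596,407,.005);ts=S(701,325,.0024);print("clip",e,t,es,ts)
print("headstock", [T(*p,.1) for p in((228,382),(255,318),(520,288),(585,395),(270,438),(520,425))])
print("chest corner",T(245,70,.1), S(445,100,0), "chest lower-left", T(0,70,.1))
# stud top: u for various z
for z in(.057,.066,.075): print(z,T(367,128,z),S(443,145,z))
for p in ([.4838,.226,.1],): pass
E
python3 c.py
```

```text
flange [0.6179 0.2413 0.008 ] [0.6172 0.2392 0.008 ]
T bolt [0.649  0.2459 0.009 ] 8.358949488211135 0.03136223297706528
T bolt [0.5986 0.2653 0.009 ] 128.91692242808426 0.03079769397578719
T bolt [0.6071 0.2128 0.009 ] -110.71674185615562 0.030534033805296543
[0.6182 0.2413 0.009 ]
S bolt [0.6001 0.2644 0.009 ] 124.14211749530011 0.03044667693072004
S bolt [0.6077 0.2116 0.009 ] -108.94733323809416 0.029172212439149872
S bolt [0.6488 0.2443 0.009 ] 9.199059227167021 0.032019462661776875
[0.6188 0.2401 0.009 ]
bore [0.5814 0.4027 0.03  ] [0.582  0.4019 0.03  ]
bar end mids [0.6233 0.3977 0.03  ] ends [0.6265 0.4196 0.03  ] [0.6214 0.3745 0.03  ] cradle far top [0.4245 0.444  0.064 ] [0.4232 0.3839 0.064 ]
S bar end corners [0.6259 0.4173 0.03  ] [0.6221 0.3725 0.03  ]
clip [0.6024 0.0589 0.005 ] [0.7007 0.0716 0.0024] [0.6047 0.0582 0.005 ] [0.7006 0.0714 0.0024]
headstock [array([0.469 , 0.3239, 0.1   ]), array([0.5064, 0.3074, 0.1   ]), array([0.5204, 0.1512, 0.1   ]), array([0.4569, 0.1151, 0.1   ]), array([0.4357, 0.2998, 0.1   ]), array([0.4403, 0.1534, 0.1   ])]
chest corner [0.6544 0.3108 0.1   ] [0.6821 0.3229 0.    ] chest lower-left [0.6582 0.4573 0.1   ]
0.057 [0.6258 0.2396 0.057 ] [0.6242 0.2487 0.057 ]
0.066 [0.6241 0.2394 0.066 ] [0.6191 0.2423 0.066 ]
0.075 [0.6224 0.2393 0.075 ] [0.6141 0.2358 0.075 ]
```

```bash
cat > d.py <<'E'
from h import *
ims=[]
for i in range(4):
    ims.append(arm.grab_frame("scene")["color"].astype(float))
g=np.mean(ims,0); f=np.mean([arm.grab_frame("top")["color"].astype(float) for i in range(3)],0)
def e(a,k):
    a=np.clip((a-a.min())/(np.percentile(a,97)-a.min())*255,0,255).astype(np.uint8)[:,:,::-1]
    return cv2.resize(a,(400,400),interpolation=cv2.INTER_NEAREST)
cv2.imwrite("pics/stud.png",np.hstack([e(g[170:202,334:366],0),e(f[142:174,305:337],0)]))
print(g[172:198,346:356].mean(2).astype(int))
E
python3 d.py
```

```text
[[ 86  86  86  86  86  86  85  86  85  86]
 [ 87  86  86  86  86  86  86  86  86  86]
 [ 86  86  86  86  87  87  86  86  86  86]
 [ 86  86  83  86  92  93  89  86  86  87]
 [ 85  82  79  88  99 100  96  89  86  87]
 [ 83  76  77  91 100 101 100  93  87  87]
 [ 80  72  74  87  96 100 100  96  89  87]
 [ 73  69  72  82  92  97  98  94  88  86]
 [ 59  63  71  80  88  92  93  89  80  74]
 [ 52  60  69  76  82  86  86  80  67  58]
 [ 51  58  71  76  76  81  79  69  59  53]
 [ 51  57  69  73  71  74  72  68  60  52]
 [ 51  56  63  66  69  70  71  74  65  54]
 [ 51  56  61  64  68  72  74  73  62  54]
 [ 51  57  61  65  69  72  75  71  60  52]
 [ 52  56  61  65  69  73  74  70  60  52]
 [ 52  57  62  65  70  73  74  70  59  52]
 [ 53  58  62  65  70  74  74  69  58  52]
 [ 53  58  63  66  70  74  74  67  56  51]
 [ 53  58  63  66  71  74  74  66  55  52]
 [ 52  56  62  66  71  73  71  62  53  51]
 [ 51  54  58  62  66  66  62  55  52  51]
 [ 51  51  53  55  57  56  53  52  51  51]
 [ 51  51  51  51  51  51  51  51  51  52]
 [ 51  51  51  51  51  51  51  51  52  52]
 [ 51  51  51  51  51  52  53  54  54  53]]
```

View pics/stud.png

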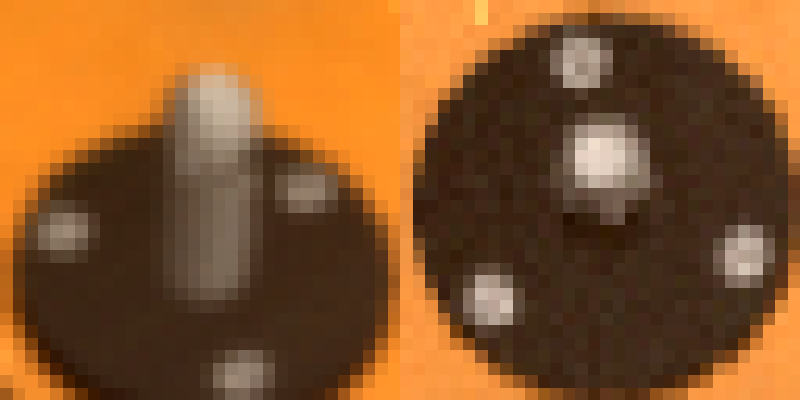

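The enhanced stud picture shows a dark notch on its right flank near scene pixel (353,182). That puts the cross-hole at about -81°/99° azimuth, and the bolts give the same axis. Next I'll check the heights of the headstock and bottle for clearance.

```bash
cat > e.py <<'E'
from h import *
np.set_printoptions(precision=4,suppress=True)
f=arm.grab_frame("top"); g=arm.grab_frame("scene")
tf=lambda u,v:[230+(u+.5)/4-.5,120+(v+.5)/4-.5]; sf=lambda u,v:[240+(u+.5)/4-.5,140+(v+.5)/4-.5]
def tri(a,b):
    A0,A1=back(f,a,0)[0],np.array(f["position"]);B0,B1=back(g,b,0)[0],np.array(g["position"])
    da,db=A1-A0,B1-B0; s=np.linalg.lstsq(np.c_[da,-db],B0-A0,rcond=None)[0]
    p,q=A0+s[0]*da,B0+s[1]*db; return (p+q)/2,np.linalg.norm(p-q)
print("nut",tri(tf(548,337),sf(376,310)))
print("slot white ends",tri(tf(449,330),sf(327,256)),tri(tf(456,387),sf(284,283)))
print("hs corner",tri(tf(268,438),sf(152,197)),tri(tf(255,318),sf(240,122)))
print("cap",tri([208.5,163],[285.5,108]))
for z in(.041,.045,.05,.055,.059,.066): print(z,proj(g,[.6198,.2306,z]),proj(g,[.6182,.2405,z+.016]))
c=f["color"][150:190,145:235,::-1]; d=g["color"][80:150,255:315,::-1]; 
c=cv2.resize(c,(540,240),interpolation=2); d=cv2.resize(d,(240,280),interpolation=2)
o=np.zeros((280,780,3),np.uint8); o[:240,:540]=c; o[:,540:]=d; cv2.imwrite("pics/bot.png",o)
E
python3 e.py
```

```text
nut (array([0.492 , 0.1354, 0.1015]), np.float64(0.0016720944040970979))
slot white ends (array([0.4973, 0.1929, 0.0881]), np.float64(7.530477320285833e-05)) (array([0.4639, 0.1894, 0.0895]), np.float64(0.0013006919059442585))
hs corner (array([0.4371, 0.302 , 0.0758]), np.float64(0.004277651225921159)) (array([0.5073, 0.3073, 0.0969]), np.float64(0.0016342833714445572))
cap (array([0.5903, 0.5028, 0.1222]), np.float64(0.007264520760332349))
0.041 [[352.8648 185.032 ]] [[350.3573 178.7939]]
0.045 [[352.9301 184.013 ]] [[350.4167 177.7536]]
0.05 [[353.0121 182.7323]] [[350.4914 176.4459]]
0.055 [[353.0945 181.4438]] [[350.5665 175.1303]]
0.059 [[353.1609 180.4073]] [[350.6269 174.072 ]]
0.066 [[353.2777 178.5812]] [[350.7333 172.2074]]
```

View pics/bot.png

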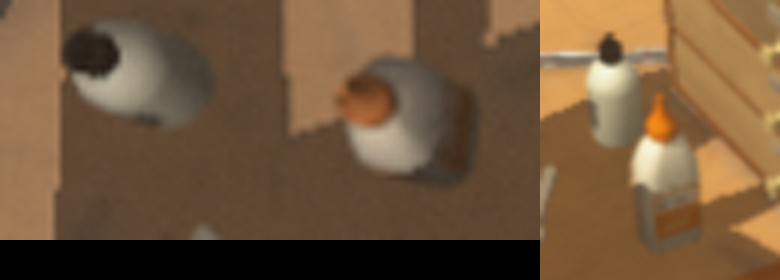

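The bottle axis is at about (0.588, 0.503), the headstock top is about 0.085–0.09 m high, and I estimate the hole at z≈0.050. I'll move over the bar now.

Request:
servo_tool(
  deltas=[
    [-1,30.7,11.1,5.1,0,0,0],
    [-1,30.7,11.1,5.1,0,0,0],
    [-1,30.7,11.1,5.1,0,0,0],
    [-1,30.7,11.1,5.1,0,0,0],
    [-1,30.7,11.1,5.1,0,0,0],
    [-1,30.7,11.1,5.1,0,0,0],
    [-1,30.7,11.1,5.1,0,0,0],
    [-1,30.7,11.1,5.1,0,0,0],
    [-1,30.7,11.1,5.1,0,0,0],
    [-1,30.7,11.1,5.1,0,0,0],
    [-1,30.7,11.1,5.1,0,0,0],
    [-1,30.7,11.1,5.1,0,0,0],
    [-1,30.7,11.1,5.1,0,0,0],
    [-1,0,0,0,0,0,-5.3],
    [-1,0,0,0,0,0,-5.3],
    [-1,0,0,0,0,0,0],
  ],
  squeeze=30,
)

```text
t: 2.88
eef_pos: [0.5127, 0.422, 0.16]
ee_rot: [3.141, 0.0, -0.048]
force: [0.3, 0.4, -0.2]
width: 0.0874
gripper_force: 0.0
```

```bash
cat >> h.py <<'E'
def mv(target,s=None,grasp=0):
    """tool-frame shift in mm from the measured TCP to target"""
    s=s or arm.get_state(); M=R.from_euler('xyz',s["ee_rot"]).as_matrix()
    return (M.T@(np.array(target)-s["eef_pos"])*1000).round(1)
E
python3 - <<'E'
from h import *
s=arm.get_state(); print(s["t"],s["eef_pos"],s["ee_rot"],s["q"],mv([.512,.423,.014]))
f=arm.grab_frame("top"); c=f["color"][120:245,200:330,::-1]; cv2.imwrite("pics/over.png",cv2.resize(c,None,fx=4,fy=4,interpolation=2))
E
```

```text
2.8833 [0.51270633 0.42202597 0.15995782] [ 3.14123091e+00  2.04485422e-04 -4.81308955e-02] [ 9.81699726e-01  3.86508678e-01 -1.03104127e-01  1.24602992e-05
 -1.08159892e+00  5.40959885e-01] [ -0.7  -1.  146. ]
```

View pics/over.png

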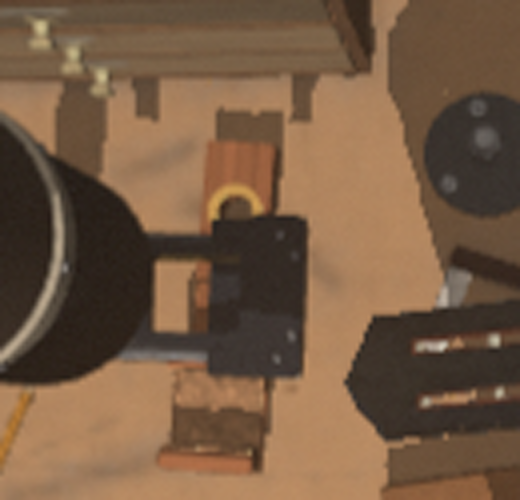

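The gripper is centred over the bar, and the body's right end (crop x≈305) is clear of the headstock tip (345). Descending.

Request:
servo_tool(
  deltas=[
    [-1,0,-0.5,20,0,0,0],
    [-1,0,-0.5,20,0,0,0],
    [-1,0,0,20,0,0,0],
    [-1,0,0,20,0,0,0],
    [-1,0,0,20,0,0,0],
    [-1,0,0,14,0,0,0],
    [-1,0,0,10,0,0,0],
    [-1,0,0,8,0,0,0],
    [-1,0,0,7,0,0,0],
    [-1,0,0,7,0,0,0],
    [-1,0,0,0,0,0,0],
  ],
)

```text
t: 3.85
eef_pos: [0.5117, 0.4234, 0.0132]
ee_rot: [3.141, 0.001, -0.051]
force: [-0.6, -0.7, -0.4]
width: 0.0874
gripper_force: 0.0
```

Request:
servo_tool(
  deltas=[
    [-1,0,0,3,0,0,0],
    [1,0,0,0,0,0,0],
    [1,0,0,0,0,0,0],
    [1,0,0,0,0,0,0],
    [1,0,0,0,0,0,0],
    [1,0,0,0,0,0,0],
    [1,0,0,0,0,0,0],
    [1,0,0,0,0,0,0],
    [1,0,0,0,0,0,0],
    [1,0,0,0,0,0,0],
    [1,0,0,0,0,0,0],
  ],
  squeeze=45,
)

```text
t: 4.77
eef_pos: [0.5122, 0.4236, 0.0114]
ee_rot: [3.141, -0.0, -0.051]
force: [-0.2, -3.1, 3.1]
width: 0.0444
gripper_force: 44.1
```

Request:
servo_tool(
  deltas=[
    [1,0,0,-6,0,0,0],
    [1,0,0,-12,0,0,0],
    [1,0,0,-18,0,0,0],
    [1,0,0,-24,0,0,0],
    [1,0,0,-24,0,0,0],
    [1,0,0,-24,0,0,0],
    [1,0,0,-24,0,0,0],
    [1,0,0,-20,0,0,0],
    [1,0,0,-12,0,0,0],
    [1,0,0,-6,0,0,0],
    [1,0,0,0,0,0,0],
    [1,0,0,0,0,0,0],
  ],
)

```text
t: 5.77
eef_pos: [0.5116, 0.4235, 0.1804]
ee_rot: [3.141, 0.001, -0.051]
force: [-0.6, -0.2, -4.3]
width: 0.0441
gripper_force: 44.1
```

```bash
python3 - <<'E'
from h import *
s=arm.get_state(); print(s["t"],s["eef_pos"],s["ee_rot"],s["force"],s["width"])
for c in("top","scene"):
    f=arm.grab_frame(c); z=s["eef_pos"][2]-.0114+.03
    p=proj(f,[.582,s["eef_pos"][1],z])[0]; print(c,p); u,v=int(p[0])-40,int(p[1])-35
    a=f["color"][v:v+70,u:u+80,::-1]; print("origin",u,v)
    cv2.imwrite(f"pics/l_{c}.png",cv2.resize(a,None,fx=5,fy=5,interpolation=2))
a=cv2.imread("pics/l_top.png");b=cv2.imread("pics/l_scene.png");cv2.imwrite("pics/lift.png",np.hstack([a,b]))
E
```

```text
5.7667 [0.5116118  0.42354188 0.18041564] [ 3.14114347e+00  9.67743248e-04 -5.09830220e-02] [-0.57356383 -0.16486077 -4.32565904] 0.04412761987910623
top [233.24154703 161.78479075]
origin 193 126
scene [298.35879537 102.43814509]
origin 258 67
```

View pics/lift.png

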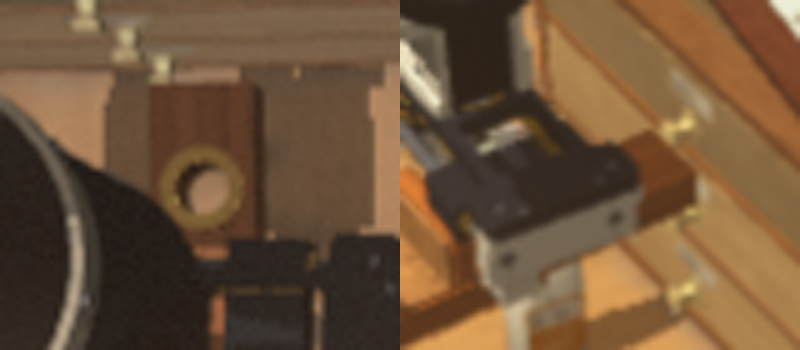

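The left half shows the lifted bore ring at crop (201,187), with the bar level and squared to the fingers. Now I'll work out the bore offset and the placing pose.

```bash
python3 - <<'E'
from h import *
np.set_printoptions(precision=4,suppress=True)
s=arm.get_state(); f=arm.grab_frame("top"); M=R.from_euler('xyz',s["ee_rot"]).as_matrix()
for px in([232.8,163.0],[193+204.5/5-.5,126+85.5/5-.5]):
    b=back(f,px,.199)[0]; o=M.T@(b-s["eef_pos"])*1000; print(b,o)
b=back(f,[232.8,163.0],.199)[0]; o=M.T@(b-s["eef_pos"])
phi=np.radians(-35); yaw=phi-np.pi  # bar dir = -tool x
for y in(yaw,):
    N=R.from_euler('xyz',[np.pi,0,y]).as_matrix(); t=np.array([.618,.241,0])-N@[o[0],o[1],0]; print(np.degrees(y),t)
    print("shift now axes",mv([t[0],t[1],.18],s))
E
```

```text
[0.5794 0.4245 0.199 ] [ 67.7777  -4.7412 -19.601 ]
[0.6228 0.4229 0.199 ] [111.1902  -5.3276 -19.677 ]
-215.0 [0.6762 0.206  0.    ]
shift now axes [175.6 208.5  -0.4]
```

```bash
python3 - <<'E'
from h import *
np.set_printoptions(precision=4,suppress=True)
f=arm.grab_frame("top"); g=arm.grab_frame("scene"); s=arm.get_state()
T=lambda u,v:[193+(u+.5)/5-.5,126+(v+.5)/5-.5]; S=lambda u,v:[258+(u-400+.5)/5-.5,67+(v+.5)/5-.5]
def tri(a,b):
    A0,A1=back(f,a,0)[0],np.array(f["position"]);B0,B1=back(g,b,0)[0],np.array(g["position"])
    da,db=A1-A0,B1-B0; q=np.linalg.lstsq(np.c_[da,-db],B0-A0,rcond=None)[0]
    p,q=A0+q[0]*da,B0+q[1]*db; return (p+q)/2,np.linalg.norm(p-q)
print(tri(T(258,85),S(697,177)),tri(T(150,85),S(662,130)))
print([back(g,S(*p),.199)[0] for p in((697,177),(662,130))],[back(f,T(*p),.199)[0] for p in((258,85),(150,85))])
M=R.from_euler('xyz',s["ee_rot"]).as_matrix()
for y in(-.022,.022): print(proj(g,s["eef_pos"]+M@[.1115,y,-.0194]),proj(f,s["eef_pos"]+M@[.1115,y,-.0194]))
print(S(697,177),S(662,130),T(258,85),T(150,85))
E
```

```text
(array([0.6228, 0.4002, 0.1975]), np.float64(0.0003606305469439359)) (array([0.627 , 0.4452, 0.1956]), np.float64(0.006428798752410434))
[array([0.6219, 0.3986, 0.199 ]), array([0.6277, 0.4402, 0.199 ])] [array([0.6223, 0.4   , 0.199 ]), array([0.6234, 0.4458, 0.199 ])]
[[309.0027  93.1117]] [[225.4485 142.1014]]
[[317.6654 102.5035]] [[246.1725 142.6205]]
[317.0, 102.0] [310.0, 92.6] [244.2, 142.6] [222.6, 142.6]
```

The scene camera shows the bar centred in the fingers, so the top camera's 5 mm offset looks like calibration error. I'll carry the rest around in -y first, turn it, then go on to +x.

Request:
servo_tool(
  deltas=[
    [1,4.8,25.2,0,0,0,0],
    [1,4.8,25.2,0,0,0,0],
    [1,4.8,25.2,0,0,0,0],
    [1,4.8,25.2,0,0,0,0],
    [1,4.8,25.2,0,0,0,0],
    [1,4.8,25.2,0,0,0,0],
    [1,4.8,25.2,0,0,0,0],
    [1,4.8,25.2,0,0,0,0],
    [1,0,0,0,0,0,4],
    [1,0,0,0,0,0,7],
    [1,0,0,0,0,0,7],
    [1,0,0,0,0,0,7],
    [1,0,0,0,0,0,7],
    [1,0,0,0,0,0,7],
    [1,0,0,0,0,0,7],
    [1,0,0,0,0,0,7],
    [1,0,0,0,0,0,7],
    [1,0,0,0,0,0,7],
    [1,0,0,0,0,0,7],
    [1,0,0,0,0,0,7],
  ],
)

```text
t: 7.68
eef_pos: [0.5401, 0.2203, 0.1807]
ee_rot: [3.141, -0.001, -1.471]
force: [0.3, -0.3, -2.4]
width: 0.0439
gripper_force: 44.1
```

Request:
servo_tool(
  deltas=[
    [1,0,0,0,0,0,7],
    [1,0,0,0,0,0,7],
    [1,0,0,0,0,0,7],
    [1,0,0,0,0,0,7],
    [1,0,0,0,0,0,7],
    [1,0,0,0,0,0,7],
    [1,0,0,0,0,0,7],
    [1,0,0,0,0,0,7],
    [1,0,0,0,0,0,7],
    [1,0,0,0,0,0,7],
    [1,0,0,0,0,0,7],
    [1,0,0,0,0,0,7],
    [1,0,0,0,0,0,7],
    [1,0,0,0,0,0,7],
    [1,0,0,0,0,0,7],
    [1,0,0,0,0,0,7],
    [1,0,0,0,0,0,7],
    [1,0,0,0,0,0,7],
    [1,0,0,0,0,0,4],
    [1,0,0,0,0,0,0],
  ],
)

```text
t: 9.35
eef_pos: [0.54, 0.2204, 0.1807]
ee_rot: [-3.141, -0.0, 2.547]
force: [0.1, 0.9, -2.8]
width: 0.0444
gripper_force: 44.1
```

```bash
python3 - <<'E'
from h import *
s=arm.get_state(); print(s["t"],s["q"],s["eef_pos"],s["ee_rot"],s["force"],s["moment"]); print(mv([.674,.202,.18]))
E
```

```text
9.35 [ 7.22434556e-01  2.43744719e-01 -2.60131221e-01 -1.32801482e-04
 -1.06780460e+00 -2.88824970e+00] [0.54001974 0.22035787 0.18071725] [-3.14076581e+00 -3.34204956e-04  2.54650963e+00] [ 0.10428258  0.91559445 -2.78885462] [ 0.02419959 -0.13569189  0.06212404]
[-121.2   59.9    0.6]
```

Request:
servo_tool(
  deltas=[
    [1,-20.2,10.1,0,0,0,0],
    [1,-20.2,10.1,0,0,0,0],
    [1,-20.2,10.1,0,0,0,0],
    [1,-20.2,10.1,0,0,0,0],
    [1,-20.2,10.1,0,0,0,0],
    [1,-20.2,10.1,0,0,0,0],
    [1,0,0,20,0,0,0],
    [1,0,0,20,0,0,0],
    [1,0,0,20,0,0,0],
    [1,0,0,10,0,0,0],
    [1,0,0,0,0,0,0],
    [1,0,0,0,0,0,0],
  ],
)

```text
t: 10.35
eef_pos: [0.6746, 0.203, 0.111]
ee_rot: [-3.14, -0.0, 2.551]
force: [-0.1, 0.4, -1.7]
width: 0.0437
gripper_force: 44.1
```

```bash
python3 - <<'E'
from h import *
np.set_printoptions(precision=4,suppress=True)
s=arm.get_state(); print(s["t"],s["eef_pos"],s["ee_rot"],s["force"])
z=s["eef_pos"][2]-.0114+.03; I=[]
for c in("top","scene"):
    f=arm.grab_frame(c)
    p=proj(f,[.618,.240,z])[0]; u,v=int(p[0])-25,int(p[1])-25; print(c,"expected bore",p,"origin",u,v,"in crop",(p-[u,v]+.5)*8-.5)
    I.append(cv2.resize(f["color"][v:v+50,u:u+50,::-1],None,fx=8,fy=8,interpolation=2))
cv2.imwrite("pics/above.png",np.hstack(I))
E
```

```text
10.35 [0.6746 0.203  0.111 ] [-3.1404 -0.0001  2.5513] [-0.1337  0.3703 -1.6922]
top expected bore [320.6549 149.0502] origin 295 124 in crop [208.7389 203.9015]
scene expected bore [351.5344 159.2365] origin 326 134 in crop [207.7749 205.3919]
```

View pics/above.png

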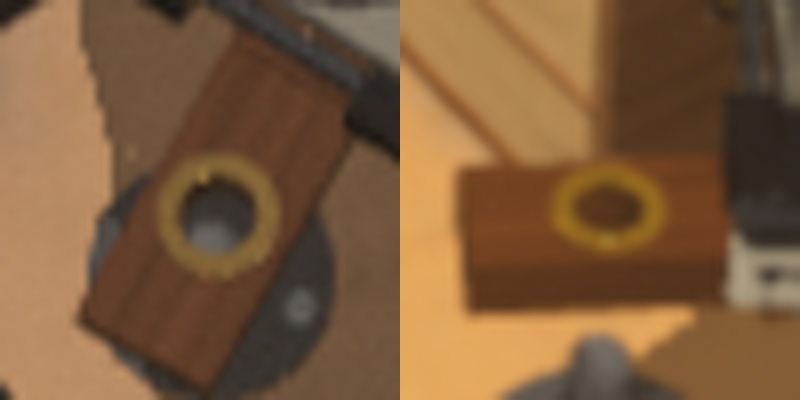

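Top half: the bore ring is at crop (218,215) against the expected (209,204), with the stud tip showing inside it at (212,238). In the scene half the ring is at (209,207), nearly as expected, so I'll triangulate both against the flange.

```bash
cat >> h.py <<'E'
def tri(f,a,g,b):
    A0,A1=back(f,a,0)[0],np.array(f["position"]);B0,B1=back(g,b,0)[0],np.array(g["position"])
    da,db=A1-A0,B1-B0; q=np.linalg.lstsq(np.c_[da,-db],B0-A0,rcond=None)[0]
    p,q=A0+q[0]*da,B0+q[1]*db; return (p+q)/2,p-q
E
python3 - <<'E'
from h import *
np.set_printoptions(precision=4,suppress=True)
f=arm.grab_frame("top"); g=arm.grab_frame("scene")
a,b=[321.8,150.4],[351.7,159.4]
print("bore",tri(f,a,g,b))
fa,fb=[230+366.5/4-.5,120+154.5/4-.5],[240+440.5/4-.5,140+208.5/4-.5]
print("flange",tri(f,fa,g,fb))
z=.1296
print("T rel",back(f,fa,.008)[0]-back(f,a,z)[0],"S rel",back(g,fb,.008)[0]-back(g,b,z)[0])
for dz in(-.005,.005): print(dz,"T",back(f,fa,.008)[0]-back(f,a,z+dz)[0],"S",back(g,fb,.008)[0]-back(g,b,z+dz)[0])
E
```

```text
bore (array([0.615 , 0.237 , 0.1332]), array([-0.0016,  0.0009, -0.0003]))
flange (array([0.6186, 0.2413, 0.0049]), array([-0.0003,  0.0002, -0.    ]))
T rel [ 0.0031  0.0039 -0.1216] S rel [-0.0009 -0.0002 -0.1216]
-0.005 T [ 0.0022  0.0038 -0.1166] S [-0.0039 -0.004  -0.1166]
0.005 T [ 0.0041  0.004  -0.1266] S [ 0.0021  0.0036 -0.1266]
```

```bash
python3 - <<'E'
from h import *
np.set_printoptions(precision=2,suppress=True)
g=arm.grab_frame("scene"); s=arm.get_state(); M=R.from_euler('xyz',s["ee_rot"]).as_matrix()
# -> near-camera side of the bar: which sign of tool y?  bottom lapped edge z=+8mm above underside
for y in(-.022-.004,.022-.004):
  for tilt in(0,.07):
    o=[]
    for x in(.113,.05):
      for h in(.030,.008):
        o.append(proj(g,s["eef_pos"]+M@[x,y,-(h-.0114)-tilt*x])[0])
    print(y,tilt,((np.array(o)-[326,134]+.5)*8-.5+[400,0]).round(0).tolist())
E
```

```text
-0.026 0 [[462.0, 260.0], [461.0, 309.0], [670.0, 260.0], [666.0, 309.0]]
-0.026 0.07 [[462.0, 242.0], [461.0, 292.0], [670.0, 252.0], [667.0, 301.0]]
0.018 0 [[460.0, 156.0], [459.0, 206.0], [663.0, 156.0], [660.0, 205.0]]
0.018 0.07 [[460.0, 138.0], [459.0, 188.0], [664.0, 148.0], [660.0, 198.0]]
```

Both cameras want the bore shifted by about +3.5 mm in tool y, and the edge slopes show the bar level. I'll shift and come down gently.

Request:
servo_tool(
  deltas=[
    [1,-0.4,3.6,10,0,0,0],
    [1,0,0,12,0,0,0],
    [1,0,0,8,0,0,0],
    [1,0,0,4,0,0,0],
    [1,0,0,4,0,0,0],
    [1,0,0,3,0,0,0],
    [1,0,0,3,0,0,0],
    [1,0,0,2,0,0,0],
    [1,0,0,0,0,0,0],
  ],
)

```text
t: 11.35
eef_pos: [0.6779, 0.2066, 0.066]
ee_rot: [3.14, 0.001, 2.551]
force: [0.2, 2.0, 1.5]
width: 0.0435
gripper_force: 44.6
```

Request:
servo_tool(
  deltas=[
    [1,0,0,2,0,0,0],
    [1,0,0,2,0,0,0],
    [1,0,0,0,0,0,0],
  ],
)

```text
t: 11.6
eef_pos: [0.6774, 0.2064, 0.0617]
ee_rot: [3.14, 0.001, 2.55]
force: [0.5, 3.0, 3.1]
width: 0.0435
gripper_force: 44.9
```

Request:
servo_tool(
  deltas=[
    [1,0.3,0.8,2,0,0,0],
    [1,0,0,2,0,0,0],
    [1,0,0,2,0,0,0],
    [1,0,0,0,0,0,0],
  ],
)

```text
t: 11.93
eef_pos: [0.6766, 0.2068, 0.0557]
ee_rot: [-3.141, -0.0, 2.551]
force: [-2.7, 3.5, 5.1]
width: 0.0439
gripper_force: 45.1
```

Request:
servo_tool(
  deltas=[
    [1,0,0.5,3,0,0,0],
    [1,0,0,3,0,0,0],
    [1,0,0,3,0,0,0],
    [1,0,0,3,0,0,0],
    [1,0,0,0,0,0,0],
  ],
)

```text
t: 12.35
eef_pos: [0.6772, 0.2067, 0.0508]
ee_rot: [-3.142, 0.003, 2.553]
force: [-22.3, -1.5, 48.8]
width: 0.0441
gripper_force: 46.3
```

Request:
servo_tool(
  deltas=[
    [1,0,0,-4,0,0,0],
    [1,1.0,-0.6,-4,0,0,0],
    [1,0,0,0,0,0,0],
    [1,0,0,0,0,0,0],
  ],
)

```text
t: 12.68
eef_pos: [0.6762, 0.206, 0.0517]
ee_rot: [-3.14, 0.0, 2.549]
force: [-0.7, -2.8, 7.3]
width: 0.0438
gripper_force: 46.4
```

```bash
python3 - <<'E'
from h import *
np.set_printoptions(precision=3,suppress=True)
s=arm.get_state(); print(s["t"],s["eef_pos"],s["ee_rot"],s["force"],s["moment"])
z=s["eef_pos"][2]-.0114+.03; I=[]
for c in("top","scene"):
    f=arm.grab_frame(c)
    p=proj(f,[.618,.240,z])[0]; u,v=int(p[0])-25,int(p[1])-25; print(c,"expected bore",p,"origin",u,v,"in crop",(p-[u,v]+.5)*8-.5)
    I.append(cv2.resize(f["color"][v:v+50,u:u+50,::-1],None,fx=8,fy=8,interpolation=2))
cv2.imwrite("pics/jam.png",np.clip(np.hstack(I)*1.3,0,255).astype(np.uint8))
E
```

```text
12.6833 [0.676 0.206 0.052] [-3.14   0.     2.549] [-0.739 -2.795  7.336] [-1.383  0.229 -0.001]
top expected bore [321.165 153.762] origin 296 128 in crop [204.816 209.593]
scene expected bore [350.608 175.463] origin 325 150 in crop [208.36  207.203]
```

View pics/jam.png

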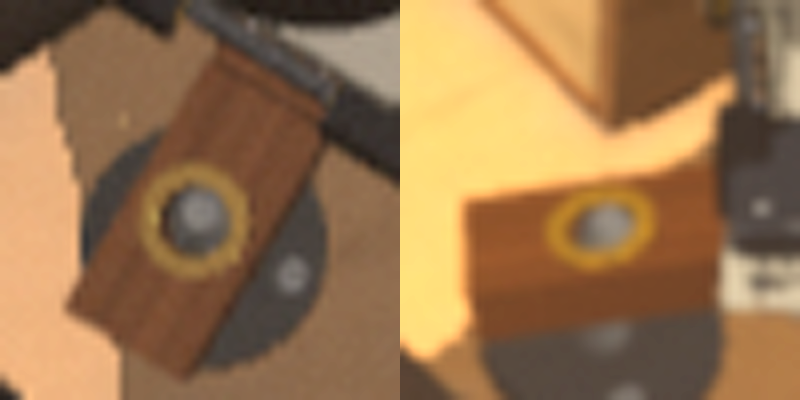

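Both halves show the stud tip inside the bore. The bar is pitched with the bored end low, so the cradle end is probably caught on the raised shelf. I'll locate the shelf's corner.

```bash
python3 - <<'E'
from h import *
np.set_printoptions(precision=3,suppress=True)
f=arm.grab_frame("top"); g=arm.grab_frame("scene")
print("shelf corner",tri(f,[360,110],g,[408.8,187]))
for z in(0,.03,.06):
    print(z,back(f,[[360,110],[440,110],[360,60]],z).tolist(),back(g,[[408.8,187],[430,166]],z))
print("chest",tri(f,[291,137.3],g,[351,165]))
for n in("neck_rest","wax_tin","glue_bottle","sanding_block"): print(n,[(round(r["conf"],2),w(g,r["at"])) for r in arm.recognise(n,g)[:1]])
E
```

```text
shelf corner (array([0.731, 0.14 , 0.048]), array([-0.,  0., -0.]))
0 [[0.7452467738385418, 0.1355632074808294, 0.0], [0.7385028215063643, -0.07398025478446246, 0.0], [0.8804687510645284, 0.1319883883580903, 0.0]] [[ 0.763  0.169 -0.   ]
 [ 0.863  0.195 -0.   ]]
0.03 [[0.736164061419033, 0.13838099766728842, 0.030000000000000027], [0.7296302900214189, -0.06463186672879845, 0.030000000000000027], [0.8671717322343349, 0.13491759078281895, 0.030000000000000027]] [[0.743 0.151 0.03 ]
 [0.84  0.177 0.03 ]]
0.06 [[0.7270813489995245, 0.14119878785374745, 0.05999999999999994], [0.7207577585364735, -0.05528347867313449, 0.05999999999999994], [0.8538747134041413, 0.13784679320754767, 0.05999999999999994]] [[0.723 0.133 0.06 ]
 [0.817 0.158 0.06 ]]
chest (array([0.678, 0.319, 0.004]), array([-0.003,  0.002, -0.001]))
neck_rest [(0.85, array([0.644, 0.212, 0.059]))]
wax_tin [(0.62, array([ 0.402, -0.033,  0.032]))]
glue_bottle [(0.77, array([0.58 , 0.498, 0.063]))]
sanding_block [(0.67, array([0.384, 0.256, 0.031]))]
```

The shelf corner is at (0.731, 0.140) and 48 mm high, and the cradle's corner is resting on it. I'll lift a little with the stud still in the bore, swing the rest about 8.5° around the stud and lower it again.

Request:
servo_tool(
  deltas=[
    [1,0,0,-4,0,0,0],
    [1,0,0,-4,0,0,0],
    [1,0.7,3.4,0,0,0,-2.8],
    [1,0.5,3.4,0,0,0,-2.8],
    [1,0.3,3.4,0,0,0,-2.9],
    [1,0,0,0,0,0,0],
  ],
)

```text
t: 13.58
eef_pos: [0.6794, 0.2133, 0.0575]
ee_rot: [-3.137, -0.002, 2.696]
force: [0.5, -13.6, 0.6]
width: 0.0441
gripper_force: 44.7
```

Request:
servo_tool(
  deltas=[
    [1,-0.6,-1.3,2,0,0,0],
    [1,0,0,4,0,0,0],
    [1,0,0,4,0,0,0],
    [1,0,0,0,0,0,0],
  ],
)

```text
t: 13.92
eef_pos: [0.6803, 0.2131, 0.0485]
ee_rot: [-3.139, -0.0, 2.696]
force: [3.3, -7.7, 1.7]
width: 0.0435
gripper_force: 44.9
```

Request:
servo_tool(
  deltas=[
    [1,-0.3,-0.8,3,0,0,0],
    [1,0,0,4,0,0,0],
    [1,0,0,3,0,0,0],
    [1,0,0,0,0,0,0],
  ],
)

```text
t: 14.25
eef_pos: [0.6805, 0.213, 0.0384]
ee_rot: [-3.14, 0.0, 2.697]
force: [4.5, -6.2, 0.5]
width: 0.0436
gripper_force: 44.9
```

Request:
servo_tool(
  deltas=[
    [1,-0.2,-0.5,4,0,0,0],
    [1,0,0,4,0,0,0],
    [1,0,0,3,0,0,0],
    [1,0,0,0,0,0,0],
  ],
)

```text
t: 14.58
eef_pos: [0.6805, 0.213, 0.0272]
ee_rot: [-3.141, 0.0, 2.697]
force: [4.8, -5.0, -1.3]
width: 0.0434
gripper_force: 44.9
```

Request:
servo_tool(
  deltas=[
    [1,0,0,4,0,0,0],
    [1,0,0,4,0,0,0],
    [1,0,0,3,0,0,0],
    [1,0,0,2,0,0,0],
    [1,0,0,0,0,0,0],
  ],
)

```text
t: 15.0
eef_pos: [0.6802, 0.213, 0.0144]
ee_rot: [-3.141, -0.0, 2.697]
force: [3.7, -5.1, 1.0]
width: 0.0433
gripper_force: 45.0
```

Request:
servo_tool(
  deltas=[
    [1,0,0,2,0,0,0],
    [1,0,0,1.5,0,0,0],
    [1,0,0,1.5,0,0,0],
    [1,0,0,0,0,0,0],
  ],
)

```text
t: 15.33
eef_pos: [0.6803, 0.213, 0.0105]
ee_rot: [-3.141, 0.0, 2.697]
force: [0.5, -6.6, 7.5]
width: 0.0438
gripper_force: 45.0
```

The rest is down, with about 7 N of contact. I'll release it, lift and head for the clip.

Request:
servo_tool(
  deltas=[
    [-1,0,0,0,0,0,0],
    [-1,0,0,0,0,0,0],
    [-1,0,0,0,0,0,0],
    [-1,0,0,0,0,0,0],
    [-1,0,0,0,0,0,0],
    [-1,0,0,-10,0,0,0],
    [-1,0,0,-20,0,0,0],
    [-1,0,0,-30,0,0,0],
    [-1,0,0,-30,0,0,0],
    [-1,0,0,-30,0,0,0],
    [-1,0,0,-20,0,0,0],
    [-1,0,0,0,0,0,0],
  ],
)

```text
t: 16.33
eef_pos: [0.6824, 0.2156, 0.1563]
ee_rot: [3.135, 0.005, 2.699]
force: [-0.4, 0.4, 0.5]
width: 0.0876
gripper_force: 0.0
```

Request:
servo_tool(
  deltas=[
    [-1,0.4,-24.6,0,0,0,0],
    [-1,0.4,-24.6,0,0,0,0],
    [-1,0.4,-24.6,0,0,0,0],
    [-1,0.4,-24.6,0,0,0,0],
    [-1,0.4,-24.6,0,0,0,0],
    [-1,0.4,-24.6,0,0,0,0],
    [-1,0.4,-24.6,0,0,0,0],
    [-1,0,0,0,0,0,-6.6],
    [-1,0,0,0,0,0,-6.6],
    [-1,0,0,0,0,0,-6.6],
    [-1,0,0,0,0,0,-6.6],
    [-1,0,0,0,0,0,-6.6],
    [-1,0,0,0,0,0,-6.6],
    [-1,0,0,0,0,0,0],
  ],
)

```text
t: 17.5
eef_pos: [0.6035, 0.0601, 0.1501]
ee_rot: [3.141, -0.0, -2.888]
force: [0.3, 0.2, -0.0]
width: 0.0876
gripper_force: 0.0
```

```bash
cat > k.py <<'E'
from h import *
np.set_printoptions(precision=4,suppress=True)
s=arm.get_state(); print(s["t"],s["eef_pos"],s["ee_rot"],s["force"])
f=arm.grab_frame("top"); g=arm.grab_frame("scene")
def ell(im,g,ctr,tag):
    # gold ring of the bore
    p=proj(g,ctr)[0].round().astype(int); a=im[p[1]-14:p[1]+15,p[0]-16:p[0]+17]
    h=cv2.cvtColor(cv2.resize(a,None,fx=4,fy=4,interpolation=2),cv2.COLOR_RGB2HSV)
    m=((h[:,:,0]>17)&(h[:,:,0]<35)&(h[:,:,1]>90)).astype(np.uint8)
    n,l,st,c=cv2.connectedComponentsWithStats(m); 
    for i in range(1,n):
        if st[i,4]>60: 
            bb=st[i]; q=[p[0]-16+(bb[0]+bb[2]/2)/4-.5,p[1]-14+(bb[1]+bb[3]/2)/4-.5]; print(tag,bb,q,back(g,q,.03)[0])
ell(f["color"],f,[.618,.24,.03],"T"); ell(g["color"],g,[.618,.24,.03],"S")
for n in("neck_rest","neck_rest_grip","clip","clip_seat"):
    for c in(f,g): print(n,[(round(r["conf"],2),w(c,r["at"])) for r in arm.recognise(n,c)[:1]])
E
python3 k.py
```

```text
17.5 [0.6035 0.0601 0.1501] [ 3.1411 -0.0002 -2.8883] [ 0.2677  0.2499 -0.0348]
S [ 37  38  54  38 926] [np.float64(349.5), np.float64(185.75)] [0.6171 0.241  0.03  ]
neck_rest [(0.5, array([0.761 , 0.1962, 0.0578]))]
neck_rest [(0.59, array([0.6366, 0.2194, 0.0308]))]
neck_rest_grip [(0.49, array([0.7631, 0.1882, 0.0636]))]
neck_rest_grip [(0.81, array([0.6325, 0.2227, 0.0327]))]
clip []
clip [(0.68, array([0.6193, 0.0647, 0.0058]))]
clip_seat []
clip_seat [(0.66, array([0.6183, 0.0686, 0.0033]))]
```

The ring in the scene picture lies at (0.617, 0.241) for z=0.03, so the rest is home. Now down to the clip.

Request:
servo_tool(
  deltas=[
    [-1,0,-1.5,25,0,0,0],
    [-1,0,0,30,0,0,0],
    [-1,0,0,30,0,0,0],
    [-1,0,0,25,0,0,0],
    [-1,0,0,15,0,0,0],
    [-1,0,0,10,0,0,0],
    [-1,0,0,6,0,0,0],
    [-1,0,0,4,0,0,0],
    [-1,0,0,1.5,0,0,0],
    [-1,0,0,0,0,0,0],
    [-1,0,0,0,0,0,0],
  ],
)

```text
t: 18.92
eef_pos: [0.6047, 0.0583, 0.0047]
ee_rot: [3.141, 0.002, -2.894]
force: [0.2, 0.5, -0.2]
width: 0.0873
gripper_force: 0.0
```

Request:
servo_tool(
  deltas=[
    [-1,0,0,2.5,0,0,0],
    [1,0,0,0,0,0,0],
    [1,0,0,0,0,0,0],
    [1,0,0,0,0,0,0],
    [1,0,0,0,0,0,0],
    [1,0,0,0,0,0,0],
    [1,0,0,0,0,0,0],
    [1,0,0,0,0,0,0],
    [1,0,0,0,0,0,0],
    [1,0,0,0,0,0,0],
    [1,0,0,0,0,0,0],
    [1,0,0,0,0,0,0],
  ],
  squeeze=40,
)

```text
t: 19.92
eef_pos: [0.6041, 0.0581, 0.0013]
ee_rot: [3.142, -0.0, -2.894]
force: [-0.9, 0.3, 0.4]
width: 0.0276
gripper_force: 40.0
```

Request:
servo_tool(
  deltas=[
    [1,0,0,-5,0,0,0],
    [1,0,0,-15,0,0,0],
    [1,0,0,-30,0,0,0],
    [1,0,0,-35,0,0,0],
    [1,0,0,-30,0,0,0],
    [1,0,0,-15,0,0,0],
    [1,0,0,0,0,0,-7],
    [1,0,0,0,0,0,-7],
    [1,0,0,0,0,0,-7],
    [1,0,0,0,0,0,-7],
    [1,0,0,0,0,0,-7],
    [1,0,0,0,0,0,-7],
    [1,0,0,0,0,0,-7],
    [1,0,0,0,0,0,-7],
    [1,0,0,0,0,0,-7],
    [1,0,0,0,0,0,-7],
    [1,0,0,0,0,0,-7],
    [1,0,0,0,0,0,-7],
    [1,0,0,0,0,0,0],
  ],
  squeeze=60,
)

```text
t: 21.5
eef_pos: [0.604, 0.0581, 0.1316]
ee_rot: [-3.141, 0.0, -1.422]
force: [-0.7, 0.5, -0.3]
width: 0.027
gripper_force: 60.0
```

```bash
python3 - <<'E'
from h import *
np.set_printoptions(precision=4,suppress=True)
s=arm.get_state(); print(s["t"],s["eef_pos"],s["ee_rot"],s["force"],s["width"]); print(mv([.6118,.2037,.095]))
# check the clip: wire pixels around predicted leg in the scene view
M=R.from_euler('xyz',s["ee_rot"]).as_matrix()
for c in("scene","top"):
    g=arm.grab_frame(c); print(c,[(round(r["conf"],2),(M.T@(w(g,r["at"])-s["eef_pos"])*1000).round(1)) for r in arm.recognise("clip",g)[:2]])
    print(proj(g,[s["eef_pos"]+M@[x,-.0115,-.0011] for x in(-.03,-.098)]).tolist())
    im=g["color"].astype(int).mean(2)
    # profile across the straight leg at several stations
    for x in(-.06,-.08,-.09,-.095,-.100,-.105):
        P=proj(g,[s["eef_pos"]+M@[x,y,-.0011] for y in np.arange(-.0235,.0005,.002)])
        print(x,cv2.remap(im.astype(np.float32),P[:,0].astype(np.float32)[None],P[:,1].astype(np.float32)[None],1).astype(int)[0])
E
```

```text
21.5 [0.604  0.0581 0.1316] [-3.1415  0.0001 -1.4222] [-0.7273  0.4948 -0.3386] 0.026983768954246274
[-142.9  -29.3   36.6]
scene [(0.57, array([12.5,  4.8, -6.8]))]
[[387.7421104643943, 198.96597430103978], [366.48816320519325, 182.47052308335344]]
-0.06 [54 54 54 54 52 50 44 41 42 49 55 56]
-0.08 [53 54 54 54 54 54 54 54 56 57 57 56]
-0.09 [70 69 68 69 74 84 90 83 73 65 61 60]
-0.095 [86 83 83 79 83 89 89 88 87 82 73 68]
-0.1 [117 118 116 115 117 114 116 116 118 114 110 105]
-0.105 [124 122 119 115 110 109 113 116 118 119 117 108]
top []
[[387.0422255408481, 150.08606563571078], [357.4293173392554, 155.2757243746244]]
-0.06 [180 181 181 181 181 181 181 181 181 180 178 160]
-0.08 [90 90 91 90 90 91 91 89 79 61 48 46]
-0.09 [89 89 87 79 63 52 48 47 47 47 47 48]
-0.095 [89 85 76 61 49 49 49 48 48 49 49 49]
-0.1 [84 71 51 51 51 51 50 49 49 49 49 50]
-0.105 [77 61 50 51 50 49 49 50 50 49 49 49]
```

Request:
servo_tool(
  deltas=[
    [1,-23.8,-4.9,0,0,0,0],
    [1,-23.8,-4.9,0,0,0,0],
    [1,-23.8,-4.9,0,0,0,0],
    [1,-23.8,-4.9,0,0,0,0],
    [1,-23.8,-4.9,0,0,0,0],
    [1,-23.9,-4.8,0,0,0,0],
    [1,0,0,15,0,0,0],
    [1,0,0,15,0,0,0],
    [1,0,0,10,0,0,0],
    [1,0,0,8,0,0,0],
    [1,0,0,4,0,0,0],
    [1,0,0,0,0,0,0],
    [1,0,0,0,0,0,0],
  ],
)

```text
t: 22.78
eef_pos: [0.613, 0.2035, 0.0796]
ee_rot: [-3.141, -0.0, -1.429]
force: [0.8, -0.1, 0.4]
width: 0.0273
gripper_force: 60.0
```

Request:
servo_tool(
  deltas=[
    [1,0,0,2,0,0,0],
    [1,0,0,2,0,0,0],
    [1,0,0,1.5,0,0,0],
    [1,0,0,1,0,0,0],
    [1,0,0,0,0,0,0],
  ],
)

```text
t: 23.2
eef_pos: [0.6126, 0.2037, 0.0727]
ee_rot: [3.141, -0.0, -1.428]
force: [0.0, 0.5, -1.6]
width: 0.0272
gripper_force: 60.0
```

Request:
servo_tool(
  deltas=[
    [1,0,0,1,0,0,0],
    [1,0,0,0.5,0,0,0],
    [1,0,0,0,0,0,0],
  ],
)

```text
t: 23.45
eef_pos: [0.6127, 0.2037, 0.0712]
ee_rot: [3.141, -0.0, -1.428]
force: [-0.5, 0.3, -1.4]
width: 0.0274
gripper_force: 60.0
```

Request:
servo_tool(
  deltas=[
    [1,0,0,1,0,0,0],
    [1,0,0,0.5,0,0,0],
    [1,0,0,0,0,0,0],
  ],
)

```text
t: 23.7
eef_pos: [0.6127, 0.2037, 0.0696]
ee_rot: [3.141, -0.0, -1.428]
force: [0.3, 0.6, -0.8]
width: 0.0273
gripper_force: 60.0
```

Request:
servo_tool(
  deltas=[
    [1,0,0,1,0,0,0],
    [1,0,0,0,0,0,0],
    [1,0,0,0,0,0,0],
  ],
)

```text
t: 23.95
eef_pos: [0.6127, 0.2037, 0.0687]
ee_rot: [3.141, -0.0, -1.428]
force: [-0.1, 0.9, -0.2]
width: 0.0273
gripper_force: 60.0
```

Request:
servo_tool(
  deltas=[
    [1,0,0,1,0,0,0],
    [1,0,0,0,0,0,0],
    [1,0,0,0,0,0,0],
  ],
)

```text
t: 24.2
eef_pos: [0.6127, 0.2037, 0.0677]
ee_rot: [3.141, -0.0, -1.428]
force: [-0.5, -0.2, -0.3]
width: 0.0274
gripper_force: 60.0
```

Request:
servo_tool(
  deltas=[
    [1,0,0,1,0,0,0],
    [1,0,0,0,0,0,0],
    [1,0,0,0,0,0,0],
  ],
)

```text
t: 24.45
eef_pos: [0.6127, 0.2037, 0.0667]
ee_rot: [3.141, -0.0, -1.428]
force: [-0.2, -0.3, 0.6]
width: 0.0271
gripper_force: 60.0
```

Request:
servo_tool(
  deltas=[
    [1,0,0,1,0,0,0],
    [1,0,0,0,0,0,0],
    [1,0,0,0,0,0,0],
  ],
)

```text
t: 24.7
eef_pos: [0.6127, 0.2037, 0.0657]
ee_rot: [3.141, -0.0, -1.428]
force: [0.2, 0.1, -1.0]
width: 0.0272
gripper_force: 60.0
```

Request:
servo_tool(
  deltas=[
    [1,0,0,0.7,0,0,0],
    [1,0,0,0,0,0,0],
    [1,0,0,0,0,0,0],
  ],
)

```text
t: 24.95
eef_pos: [0.6127, 0.2037, 0.065]
ee_rot: [3.142, -0.0, -1.428]
force: [0.2, 0.0, -0.0]
width: 0.0273
gripper_force: 60.0
```

Request:
servo_tool(
  deltas=[
    [1,0,0,1,0,0,0],
    [1,0,0,0.5,0,0,0],
    [1,0,0,0,0,0,0],
  ],
)

```text
t: 25.2
eef_pos: [0.6129, 0.2037, 0.064]
ee_rot: [-3.141, -0.0, -1.428]
force: [-1.6, -1.7, 4.9]
width: 0.0275
gripper_force: 60.0
```

Request:
servo_tool(
  deltas=[
    [1,0,0,1,0,0,0],
    [1,0,0,0.5,0,0,0],
    [1,0,0,0,0,0,0],
  ],
)

```text
t: 25.45
eef_pos: [0.6132, 0.2038, 0.0631]
ee_rot: [-3.14, 0.0, -1.427]
force: [-2.4, 0.1, 9.5]
width: 0.0272
gripper_force: 60.0
```

The leg touched the stud top with the TCP at about 0.0645, so the hole is at z≈0.047 and the TCP for insertion is about 0.046. Next I'll feel the stud's +x side with the leg tip to get its lateral position.

Request:
servo_tool(
  deltas=[
    [1,0,0,-8,0,0,0],
    [1,0,0,-8,0,0,0],
    [1,20,-6.2,0,0,0,0],
    [1,20,-6.2,0,0,0,0],
    [1,20,-6.2,0,0,0,0],
    [1,0,0,12,0,0,0],
    [1,0,0,12,0,0,0],
    [1,0,0,8,0,0,0],
    [1,0,3,0,0,0,0],
    [1,0,2,0,0,0,0],
    [1,0,0,0,0,0,0],
    [1,0,0,0,0,0,0],
  ],
)

```text
t: 26.45
eef_pos: [0.6348, 0.147, 0.0467]
ee_rot: [-3.141, 0.0, -1.427]
force: [-0.2, 0.5, -1.3]
width: 0.0273
gripper_force: 60.0
```

Request:
servo_tool(
  deltas=[
    [1,0,1,0,0,0,0],
    [1,0,0,0,0,0,0],
    [1,0,0,0,0,0,0],
  ],
)

```text
t: 26.7
eef_pos: [0.6342, 0.1465, 0.0466]
ee_rot: [-3.14, 0.0, -1.428]
force: [1.3, 1.4, -0.3]
width: 0.0273
gripper_force: 60.0
```

Request:
servo_tool(
  deltas=[
    [1,0,0.7,0,0,0,0],
    [1,0,0,0,0,0,0],
    [1,0,0,0,0,0,0],
  ],
)

```text
t: 26.95
eef_pos: [0.6336, 0.1463, 0.0464]
ee_rot: [-3.14, 0.0, -1.428]
force: [2.1, 0.1, -0.8]
width: 0.027
gripper_force: 60.0
```

Request:
servo_tool(
  deltas=[
    [1,0,0.7,0,0,0,0],
    [1,0,0,0,0,0,0],
    [1,0,0,0,0,0,0],
  ],
)

```text
t: 27.2
eef_pos: [0.6329, 0.1462, 0.0463]
ee_rot: [-3.14, 0.0, -1.428]
force: [3.5, 1.0, -1.0]
width: 0.0272
gripper_force: 60.0
```

Lateral contact was at TCP x≈0.6347, which puts the stud axis near x≈0.6205 relative to the leg. I'll back off, line the leg up with the axis and feel forward.

Request:
servo_tool(
  deltas=[
    [1,0,-4,0,0,0,0],
    [1,12,0,0,0,0,0],
    [1,13,0,0,0,0,0],
    [1,0,8,0,0,0,0],
    [1,0,6.7,0,0,0,0],
    [1,0,3,0,0,0,0],
    [1,0,0,0,0,0,0],
    [1,0,0,0,0,0,0],
  ],
)

```text
t: 27.87
eef_pos: [0.6222, 0.1193, 0.0463]
ee_rot: [-3.141, -0.0, -1.427]
force: [-0.1, 0.0, -0.2]
width: 0.0273
gripper_force: 60.0
```

Request:
servo_tool(
  deltas=[
    [1,-3,0,0,0,0,0],
    [1,-2,0,0,0,0,0],
    [1,0,0,0,0,0,0],
  ],
)

```text
t: 28.12
eef_pos: [0.6218, 0.1249, 0.0461]
ee_rot: [-3.141, 0.0, -1.427]
force: [0.5, -0.5, -0.4]
width: 0.0271
gripper_force: 60.0
```

Request:
servo_tool(
  deltas=[
    [1,-1,0,0,0,0,0],
    [1,-1,0,0,0,0,0],
    [1,0,0,0,0,0,0],
  ],
)

```text
t: 28.37
eef_pos: [0.6214, 0.1264, 0.046]
ee_rot: [3.141, -0.0, -1.428]
force: [0.0, 0.1, -0.9]
width: 0.027
gripper_force: 60.0
```

Request:
servo_tool(
  deltas=[
    [1,-1,0,0,0,0,0],
    [1,-1,0,0,0,0,0],
    [1,0,0,0,0,0,0],
  ],
)

```text
t: 28.62
eef_pos: [0.6211, 0.1283, 0.0461]
ee_rot: [-3.142, 0.0, -1.428]
force: [0.2, -0.4, 0.2]
width: 0.0271
gripper_force: 60.0
```

Request:
servo_tool(
  deltas=[
    [1,-1,0,0,0,0,0],
    [1,-0.5,0,0,0,0,0],
    [1,0,0,0,0,0,0],
  ],
)

```text
t: 28.87
eef_pos: [0.6209, 0.1297, 0.0461]
ee_rot: [-3.142, -0.0, -1.428]
force: [-0.1, -0.4, -1.0]
width: 0.0272
gripper_force: 60.0
```

Request:
servo_tool(
  deltas=[
    [1,-1,0,0,0,0,0],
    [1,0,0,0,0,0,0],
  ],
)

```text
t: 29.03
eef_pos: [0.6207, 0.1307, 0.0461]
ee_rot: [-3.142, 0.0, -1.428]
force: [-0.0, 0.6, -0.0]
width: 0.0275
gripper_force: 60.0
```

Request:
servo_tool(
  deltas=[
    [1,-1,0,0,0,0,0],
    [1,0,0,0,0,0,0],
  ],
)

```text
t: 29.2
eef_pos: [0.6206, 0.1317, 0.0461]
ee_rot: [-3.142, 0.0, -1.428]
force: [0.3, -0.4, -1.2]
width: 0.027
gripper_force: 60.0
```

Request:
servo_tool(
  deltas=[
    [1,-1,0,0,0,0,0],
    [1,0,0,0,0,0,0],
  ],
)

```text
t: 29.37
eef_pos: [0.6204, 0.1327, 0.0461]
ee_rot: [-3.142, 0.0, -1.428]
force: [-0.5, 0.4, -0.6]
width: 0.0268
gripper_force: 60.0
```

Request:
servo_tool(
  deltas=[
    [1,-1,0,0,0,0,0],
    [1,0,0,0,0,0,0],
  ],
)

```text
t: 29.53
eef_pos: [0.6203, 0.1337, 0.0461]
ee_rot: [-3.142, -0.0, -1.428]
force: [0.8, -0.2, -0.2]
width: 0.0272
gripper_force: 60.0
```

Request:
servo_tool(
  deltas=[
    [1,-1,0,0,0,0,0],
    [1,0,0,0,0,0,0],
  ],
)

```text
t: 29.7
eef_pos: [0.6202, 0.1347, 0.0461]
ee_rot: [-3.142, -0.0, -1.428]
force: [-0.2, -0.4, -0.4]
width: 0.0273
gripper_force: 60.0
```

Request:
servo_tool(
  deltas=[
    [1,-1,0,0,0,0,0],
    [1,-0.5,0,0,0,0,0],
    [1,0,0,0,0,0,0],
  ],
)

```text
t: 29.95
eef_pos: [0.6198, 0.1357, 0.046]
ee_rot: [3.141, -0.0, -1.428]
force: [1.3, -3.0, 0.2]
width: 0.0273
gripper_force: 60.0
```

Request:
servo_tool(
  deltas=[
    [1,-1,0,0,0,0,0],
    [1,-0.5,0,0,0,0,0],
    [1,0,0,0,0,0,0],
  ],
)

```text
t: 30.2
eef_pos: [0.6195, 0.1363, 0.046]
ee_rot: [3.141, -0.001, -1.428]
force: [2.2, -7.3, 0.5]
width: 0.027
gripper_force: 60.0
```

Request:
servo_tool(
  deltas=[
    [1,-1,0,0,0,0,0],
    [1,-0.5,0,0,0,0,0],
    [1,0,0,0,0,0,0],
  ],
)

```text
t: 30.45
eef_pos: [0.6191, 0.1368, 0.0459]
ee_rot: [3.14, -0.002, -1.429]
force: [2.1, -10.4, 0.3]
width: 0.027
gripper_force: 59.9
```

Contact is nearly axial, so the lateral line-up is good. I'll ease off and search in height.

Request:
servo_tool(
  deltas=[
    [1,1.5,0,0,0,0,0],
    [1,0,0,-0.8,0,0,0],
    [1,0,0,0,0,0,0],
  ],
)

```text
t: 30.7
eef_pos: [0.6194, 0.1364, 0.0468]
ee_rot: [3.14, -0.001, -1.428]
force: [-0.1, -6.3, -1.7]
width: 0.027
gripper_force: 60.0
```

Request:
servo_tool(
  deltas=[
    [1,0,0,-0.8,0,0,0],
    [1,0,0,0,0,0,0],
  ],
)

```text
t: 30.87
eef_pos: [0.6193, 0.1364, 0.0475]
ee_rot: [3.14, -0.001, -1.428]
force: [1.4, -5.8, -1.2]
width: 0.0275
gripper_force: 60.0
```

Request:
servo_tool(
  deltas=[
    [1,0,0,-0.8,0,0,0],
    [1,0,0,0,0,0,0],
  ],
)

```text
t: 31.03
eef_pos: [0.6192, 0.1365, 0.0482]
ee_rot: [3.14, -0.001, -1.428]
force: [1.3, -6.8, -2.3]
width: 0.0272
gripper_force: 60.0
```

Request:
servo_tool(
  deltas=[
    [1,0,0,-0.8,0,0,0],
    [1,0,0,0,0,0,0],
  ],
)

```text
t: 31.2
eef_pos: [0.6192, 0.1364, 0.0489]
ee_rot: [3.14, -0.001, -1.428]
force: [1.3, -5.4, -2.2]
width: 0.0274
gripper_force: 60.0
```

Request:
servo_tool(
  deltas=[
    [1,0,0,-0.8,0,0,0],
    [1,0,0,0,0,0,0],
  ],
)

```text
t: 31.37
eef_pos: [0.6191, 0.1364, 0.0496]
ee_rot: [3.14, -0.001, -1.428]
force: [1.2, -7.2, -2.7]
width: 0.027
gripper_force: 59.9
```

Request:
servo_tool(
  deltas=[
    [1,0,0,-0.8,0,0,0],
    [1,0,0,0,0,0,0],
  ],
)

```text
t: 31.53
eef_pos: [0.619, 0.1363, 0.0504]
ee_rot: [3.139, -0.001, -1.428]
force: [1.2, -7.2, -1.9]
width: 0.0271
gripper_force: 60.0
```

Request:
servo_tool(
  deltas=[
    [1,1,0,0,0,0,0],
    [1,-0.5,1.3,0.5,0,0,0],
    [1,0,0,0,0,0,0],
  ],
)

```text
t: 31.78
eef_pos: [0.618, 0.1361, 0.05]
ee_rot: [3.14, -0.001, -1.428]
force: [0.7, -5.7, -1.3]
width: 0.0272
gripper_force: 60.0
```

Request:
servo_tool(
  deltas=[
    [1,0,0,1,0,0,0],
    [1,0,0,0,0,0,0],
  ],
)

```text
t: 31.95
eef_pos: [0.6179, 0.1361, 0.049]
ee_rot: [3.14, -0.001, -1.428]
force: [0.0, -6.8, -1.7]
width: 0.0269
gripper_force: 60.0
```

Request:
servo_tool(
  deltas=[
    [1,0,0,1,0,0,0],
    [1,0,0,0,0,0,0],
  ],
)

```text
t: 32.12
eef_pos: [0.618, 0.1361, 0.0482]
ee_rot: [3.14, -0.001, -1.428]
force: [0.2, -6.4, 0.5]
width: 0.0271
gripper_force: 60.0
```

Request:
servo_tool(
  deltas=[
    [1,0,0,1,0,0,0],
    [1,0,0,0,0,0,0],
  ],
)

```text
t: 32.28
eef_pos: [0.6181, 0.1361, 0.0473]
ee_rot: [3.141, -0.001, -1.428]
force: [-0.2, -6.3, 0.4]
width: 0.027
gripper_force: 60.0
```

Request:
servo_tool(
  deltas=[
    [1,0,0,1,0,0,0],
    [1,0,0,0,0,0,0],
  ],
)

```text
t: 32.45
eef_pos: [0.6182, 0.1361, 0.0464]
ee_rot: [3.141, -0.001, -1.428]
force: [-0.1, -6.6, 1.1]
width: 0.0271
gripper_force: 59.9
```

Request:
servo_tool(
  deltas=[
    [1,0,0,1,0,0,0],
    [1,0,0,0,0,0,0],
  ],
)

```text
t: 32.62
eef_pos: [0.6184, 0.1362, 0.0455]
ee_rot: [3.141, -0.001, -1.428]
force: [0.4, -6.1, 0.8]
width: 0.0271
gripper_force: 59.9
```

Request:
servo_tool(
  deltas=[
    [1,0,0,1,0,0,0],
    [1,0,0,0,0,0,0],
  ],
)

```text
t: 32.78
eef_pos: [0.6185, 0.1362, 0.0446]
ee_rot: [3.141, -0.001, -1.428]
force: [0.6, -6.8, 1.4]
width: 0.0271
gripper_force: 59.9
```

Request:
servo_tool(
  deltas=[
    [1,0,0,1,0,0,0],
    [1,0,0,0,0,0,0],
  ],
)

```text
t: 32.95
eef_pos: [0.6186, 0.1362, 0.0437]
ee_rot: [-3.142, -0.001, -1.428]
force: [0.2, -6.7, 2.3]
width: 0.0271
gripper_force: 59.9
```

Request:
servo_tool(
  deltas=[
    [1,0,0,1,0,0,0],
    [1,0,0,0,0,0,0],
  ],
)

```text
t: 33.12
eef_pos: [0.6186, 0.1361, 0.0426]
ee_rot: [3.142, -0.001, -1.428]
force: [1.0, -6.5, 1.1]
width: 0.0273
gripper_force: 59.9
```

I haven't found it yet. To check where the leg really is, I'll difference pictures taken before and after backing off.

```bash
python3 - <<'E'
from h import *
import pickle
s=arm.get_state(); d={"s":s}
for c in("scene","top"):
    fs=[arm.grab_frame(c) for _ in range(3)]; f=fs[0]; f["color"]=np.mean([x["color"].astype(float) for x in fs],0); d[c]=f
pickle.dump(d,open("A.pkl","wb")); print(s["eef_pos"])
E
```

```text
[0.61856955 0.13610666 0.04259949]
```

Request:
servo_tool(
  deltas=[
    [1,3,0,0,0,0,0],
    [1,10,0,0,0,0,0],
    [1,12,0,0,0,0,0],
    [1,0,0,0,0,0,0],
    [1,0,0,0,0,0,0],
  ],
)

```text
t: 33.83
eef_pos: [0.6222, 0.1112, 0.0424]
ee_rot: [-3.141, 0.0, -1.429]
force: [-0.3, -0.2, -0.7]
width: 0.0273
gripper_force: 60.0
```

```bash
cat > diff.py <<'E'
from h import *
import pickle
np.set_printoptions(precision=4,suppress=True,linewidth=160)
d=pickle.load(open("A.pkl","rb")); s=arm.get_state(); print(s["eef_pos"],s["force"])
for c in("scene","top"):
    fs=[arm.grab_frame(c) for _ in range(3)]; g=fs[0]; g["color"]=np.mean([x["color"].astype(float) for x in fs],0); 
    a=d[c]["color"].mean(2); b=g["color"].mean(2); D=a-b
    M=R.from_euler('xyz',d["s"]["ee_rot"]).as_matrix(); P=proj(g,[d["s"]["eef_pos"]+M@[x,-.0115,-.0011] for x in(-.06,-.07,-.08,-.09,-.098)])
    Mb=R.from_euler('xyz',s["ee_rot"]).as_matrix(); Q=proj(g,[s["eef_pos"]+Mb@[x,-.0115,-.0011] for x in(-.07,-.098)])
    print(c,"pred A",P.round(1).tolist(),"pred B",Q.round(1).tolist()," stud",proj(g,[[.619,.24,.047],[.619,.24,.063],[.62,.23,.047]]).round(1).tolist())
    u0,v0=P.min(0).astype(int)-7; u1,v1=P.max(0).astype(int)+8
    print("origin",u0,v0); print("A\n",a[v0:v1,u0:u1].astype(int)); print("B\n",b[v0:v1,u0:u1].astype(int))
E
python3 diff.py
```

```text
[0.6222 0.1112 0.0424] [-0.3181 -0.1698 -0.6913]
scene pred A [[361.2, 192.3], [358.4, 190.1], [355.7, 187.9], [352.9, 185.7], [350.8, 184.0]] pred B [[365.4, 195.7], [357.7, 189.5]]  stud [[350.6, 181.4], [350.8, 177.2], [353.2, 183.6]]
origin 343 176
A
 [[166 165 165 164 154 130 121 123 122 132 144 158 166 167 166 165 164 164 164 164 164 161 148 117  89  88]
 [167 166 165 158 132 102 103 111 112 114 119 141 161 163 163 158 153 148 145 145 140 131 111  86  81  88]
 [165 165 163 151 115  87  96 107 110 110 108 118 132 134 132 124 117 109 104 102  90  75  65  60  68  79]
 [156 155 153 135 103  83  91 102 108 107 103  96  91  87  81  79  77  75  72  68  59  49  45  44  50  59]
 [138 138 134 113  85  80  89  97 101 102  98  85  74  73  72  70  67  62  57  51  47  43  41  41  42  43]
 [127 131 124 100  80  78  85  91  95  96  91  81  73  71  69  65  57  49  45  43  42  41  39  39  39  41]
 [121 122 113  94  79  78  82  85  91  89  81  84  82  73  66  56  48  44  43  42  40  40  39  39  37  38]
 [104 103  99  87  74  75  78  80  88  85  78  90  87  69  57  49  43  42  42  40  41  46  50  
[... 7694 characters left out ...]
 48  51  79  79  46  51  47  66  89  77  47  30  32  43  45  42  43  43  43  43  43]
 [ 41  42  41  40  39  39  41  43  44  46  48  64  84  63  59  61  80  88  84  58  36  24  38  44  43  43  43  42  42  41]
 [ 42  41  41  41  41  40  39  38  41  45  46  50  76  86  77  80  88  89  87  75  44  27  30  40  42  42  41  42  43  40]
 [ 42  41  41  41  40  39  41  40  38  42  44  46  60  86  89  88  89  88  88  85  56  35  27  36  41  41  40  42  42  41]
 [ 41  41  41  42  41  41  39  38  39  37  39  44  49  75  88  87  87  88  87  85  73  43  26  30  41  42  42  41  41  39]
 [ 42  42  41  40  41  42  39  39  38  37  38  43  46  60  84  87  86  86  86  86  83  56  34  26  39  41  40  38  41  39]]
```

The leg is where the model predicts, and the scene picture still shows the dark hole at about (353,183). I'll sweep a line slightly to the other side, downwards.

Request:
servo_tool(
  deltas=[
    [1,-6,-0.9,-5.5,0,0,0],
    [1,-8,0,0,0,0,0],
    [1,-6,0,0,0,0,0],
    [1,-3,0,0,0,0,0],
    [1,-2,0,0,0,0,0],
    [1,-0.8,0,0,0,0,0],
    [1,0,0,0,0,0,0],
  ],
)

```text
t: 34.72
eef_pos: [0.6189, 0.1365, 0.0477]
ee_rot: [3.14, -0.002, -1.428]
force: [1.1, -8.6, 0.8]
width: 0.0272
gripper_force: 59.9
```

Request:
servo_tool(
  deltas=[
    [1,-0.5,0,0.8,0,0,0],
    [1,0,0,0,0,0,0],
  ],
)

```text
t: 34.88
eef_pos: [0.6187, 0.1365, 0.0468]
ee_rot: [3.14, -0.002, -1.428]
force: [1.8, -9.9, 1.3]
width: 0.0273
gripper_force: 59.9
```

Request:
servo_tool(
  deltas=[
    [1,0,0,0.8,0,0,0],
    [1,0,0,0,0,0,0],
  ],
)

```text
t: 35.05
eef_pos: [0.6188, 0.1365, 0.0461]
ee_rot: [3.14, -0.002, -1.428]
force: [1.7, -9.4, 1.0]
width: 0.027
gripper_force: 59.9
```

Request:
servo_tool(
  deltas=[
    [1,0,0,0.8,0,0,0],
    [1,0,0,0,0,0,0],
  ],
)

```text
t: 35.22
eef_pos: [0.6188, 0.1365, 0.0454]
ee_rot: [3.14, -0.002, -1.428]
force: [1.8, -8.2, 1.7]
width: 0.0271
gripper_force: 59.9
```

Request:
servo_tool(
  deltas=[
    [1,0,0,0.8,0,0,0],
    [1,0,0,0,0,0,0],
  ],
)

```text
t: 35.38
eef_pos: [0.6187, 0.1366, 0.0445]
ee_rot: [3.14, -0.002, -1.428]
force: [1.6, -8.4, 1.6]
width: 0.0273
gripper_force: 59.9
```

Request:
servo_tool(
  deltas=[
    [1,0,0,0.8,0,0,0],
    [1,0,0,0,0,0,0],
  ],
)

```text
t: 35.55
eef_pos: [0.6188, 0.1366, 0.0438]
ee_rot: [3.14, -0.002, -1.428]
force: [0.7, -9.1, 2.5]
width: 0.0271
gripper_force: 59.9
```

Request:
servo_tool(
  deltas=[
    [1,0,0,0.8,0,0,0],
    [1,0,0,0,0,0,0],
  ],
)

```text
t: 35.72
eef_pos: [0.6189, 0.1366, 0.0431]
ee_rot: [3.14, -0.002, -1.428]
force: [1.8, -8.8, 3.0]
width: 0.027
gripper_force: 59.9
```

Request:
servo_tool(
  deltas=[
    [1,0,0,0.8,0,0,0],
    [1,0,0,0,0,0,0],
  ],
)

```text
t: 35.88
eef_pos: [0.6188, 0.1367, 0.0423]
ee_rot: [3.14, -0.002, -1.428]
force: [0.9, -8.7, 3.3]
width: 0.027
gripper_force: 60.0
```

Request:
servo_tool(
  deltas=[
    [1,0,0,0.8,0,0,0],
    [1,0,0,0,0,0,0],
  ],
)

```text
t: 36.05
eef_pos: [0.6187, 0.1367, 0.0416]
ee_rot: [3.14, -0.002, -1.428]
force: [-0.1, -8.6, 2.0]
width: 0.0269
gripper_force: 60.0
```

The tip is likely sticking by friction while the grip flexes, so I'll hop instead: back off, step, then probe lightly.

Request:
servo_tool(
  deltas=[
    [1,3,0,-3,0,0,0],
    [1,0,0,-1.4,0,0,0],
    [1,-2.2,0,0,0,0,0],
    [1,0,0,0,0,0,0],
  ],
)

```text
t: 36.38
eef_pos: [0.6198, 0.1379, 0.0461]
ee_rot: [-3.141, 0.0, -1.428]
force: [1.9, 0.3, -0.4]
width: 0.0274
gripper_force: 60.0
```

Request:
servo_tool(
  deltas=[
    [1,2.2,0,-1,0,0,0],
    [1,0,0,0,0,0,0],
    [1,-2.2,0,0,0,0,0],
    [1,0,0,0,0,0,0],
  ],
)

```text
t: 36.72
eef_pos: [0.6188, 0.1364, 0.0467]
ee_rot: [3.14, -0.002, -1.428]
force: [1.7, -5.9, -0.3]
width: 0.0271
gripper_force: 60.0
```

Request:
servo_tool(
  deltas=[
    [1,2.2,0,-1,0,0,0],
    [1,0,0,0,0,0,0],
    [1,-2.2,0,0,0,0,0],
    [1,0,0,0,0,0,0],
  ],
)

```text
t: 37.05
eef_pos: [0.6188, 0.1365, 0.0477]
ee_rot: [3.14, -0.002, -1.428]
force: [0.6, -6.5, -0.3]
width: 0.0269
gripper_force: 60.0
```

Request:
servo_tool(
  deltas=[
    [1,2.2,0,3.2,0,0,0],
    [1,0,0,0,0,0,0],
    [1,-2.2,0,0,0,0,0],
    [1,0,0,0,0,0,0],
  ],
)

```text
t: 37.38
eef_pos: [0.6189, 0.1365, 0.0445]
ee_rot: [3.14, -0.002, -1.428]
force: [0.8, -7.3, 0.3]
width: 0.0272
gripper_force: 60.0
```

The first hop, at z=0.0461, went in (y=0.1379, no force). I'll go back there.

Request:
servo_tool(
  deltas=[
    [1,2.2,0,-1.6,0,0,0],
    [1,0,0,0,0,0,0],
    [1,-2.2,0,0,0,0,0],
    [1,0,0,0,0,0,0],
  ],
)

```text
t: 37.72
eef_pos: [0.6199, 0.1382, 0.0465]
ee_rot: [-3.14, 0.001, -1.428]
force: [2.4, 0.7, -0.8]
width: 0.0271
gripper_force: 60.0
```

Request:
servo_tool(
  deltas=[
    [1,-1.5,-0.5,0,0,0,0],
    [1,-1.5,0,0,0,0,0],
    [1,0,0,0,0,0,0],
  ],
)

```text
t: 37.97
eef_pos: [0.6199, 0.1414, 0.0465]
ee_rot: [-3.14, 0.001, -1.428]
force: [3.4, 1.4, -0.6]
width: 0.0272
gripper_force: 60.0
```

Request:
servo_tool(
  deltas=[
    [1,-1.5,0,0,0,0,0],
    [1,-1.5,0,0,0,0,0],
    [1,0,0,0,0,0,0],
  ],
)

```text
t: 38.22
eef_pos: [0.6196, 0.1441, 0.0465]
ee_rot: [-3.14, 0.0, -1.428]
force: [3.8, 1.5, -0.7]
width: 0.0271
gripper_force: 60.0
```

Request:
servo_tool(
  deltas=[
    [1,-2,-0.7,0,0,0,0],
    [1,-2,-0.5,0,0,0,0],
    [1,-2,0,0,0,0,0],
    [1,0,0,0,0,0,0],
  ],
)

```text
t: 38.55
eef_pos: [0.6196, 0.1502, 0.0464]
ee_rot: [-3.141, 0.0, -1.428]
force: [4.0, 1.1, -0.8]
width: 0.027
gripper_force: 60.0
```

Request:
servo_tool(
  deltas=[
    [1,-2,-0.3,0,0,0,0],
    [1,-2,0,0,0,0,0],
    [1,-2,0,0,0,0,0],
    [1,0,0,0,0,0,0],
  ],
)

```text
t: 38.88
eef_pos: [0.6192, 0.1563, 0.0464]
ee_rot: [-3.14, 0.001, -1.428]
force: [4.6, 1.9, -0.7]
width: 0.0271
gripper_force: 60.0
```

Request:
servo_tool(
  deltas=[
    [1,-1,-0.8,0,0,0,0],
    [1,-2,-0.4,0,0,0,0],
    [1,-1,0,0,0,0,0],
    [1,0,0,0,0,0,0],
  ],
)

```text
t: 39.22
eef_pos: [0.6191, 0.1599, 0.0461]
ee_rot: [3.141, 0.0, -1.428]
force: [3.1, 0.1, -0.6]
width: 0.0271
gripper_force: 60.0
```

Request:
servo_tool(
  deltas=[
    [1,-1.5,-0.3,0,0,0,0],
    [1,-1.5,0,0,0,0,0],
    [1,0,0,0,0,0,0],
  ],
)

```text
t: 39.47
eef_pos: [0.6187, 0.1614, 0.046]
ee_rot: [3.14, -0.002, -1.428]
force: [4.4, -5.1, -1.0]
width: 0.0271
gripper_force: 60.0
```

Riding over now (19–20 mm short), at about 5 N. Continuing in small steps.

Request:
servo_tool(
  deltas=[
    [1,-1,-0.3,0,0,0,0],
    [1,-1,0,0,0,0,0],
    [1,0,0,0,0,0,0],
  ],
)

```text
t: 39.72
eef_pos: [0.6185, 0.1628, 0.0459]
ee_rot: [3.139, -0.002, -1.428]
force: [3.6, -7.1, 0.3]
width: 0.0269
gripper_force: 60.0
```

Request:
servo_tool(
  deltas=[
    [1,-1,0,0,0,0,0],
    [1,0,0,0,0,0,0],
  ],
)

```text
t: 39.88
eef_pos: [0.6183, 0.1639, 0.0459]
ee_rot: [3.139, -0.002, -1.429]
force: [3.3, -5.6, -0.3]
width: 0.0271
gripper_force: 60.0
```

Request:
servo_tool(
  deltas=[
    [1,-1.5,0,0,0,0,0],
    [1,-1.5,0,0,0,0,0],
    [1,0,0,0,0,0,0],
  ],
)

```text
t: 40.13
eef_pos: [0.6179, 0.1678, 0.0459]
ee_rot: [3.14, -0.001, -1.428]
force: [1.7, -1.8, -1.0]
width: 0.027
gripper_force: 60.0
```

Request:
servo_tool(
  deltas=[
    [1,-1.5,0,0,0,0,0],
    [1,-1.5,0,0,0,0,0],
    [1,0,0,0,0,0,0],
  ],
)

```text
t: 40.38
eef_pos: [0.6176, 0.1721, 0.0459]
ee_rot: [3.141, 0.0, -1.428]
force: [-0.5, 0.2, -0.8]
width: 0.027
gripper_force: 60.0
```

Request:
servo_tool(
  deltas=[
    [1,-1.5,0,0,0,0,0],
    [1,-1.5,0,0,0,0,0],
    [1,0,0,0,0,0,0],
  ],
)

```text
t: 40.63
eef_pos: [0.6174, 0.1755, 0.0461]
ee_rot: [3.141, 0.001, -1.427]
force: [-1.7, 3.2, -1.2]
width: 0.0273
gripper_force: 60.0
```

Request:
servo_tool(
  deltas=[
    [1,-1.5,0,0,0,0,0],
    [1,-1.5,0,0,0,0,0],
    [1,0,0,0,0,0,0],
  ],
)

```text
t: 40.88
eef_pos: [0.6172, 0.1783, 0.0462]
ee_rot: [3.142, 0.0, -1.427]
force: [-2.3, 3.3, -1.4]
width: 0.0271
gripper_force: 60.0
```

Request:
servo_tool(
  deltas=[
    [1,-1,0,0,0,0,0],
    [1,-0.7,0,0,0,0,0],
    [1,0,0,0,0,0,0],
  ],
)

```text
t: 41.13
eef_pos: [0.6171, 0.1796, 0.0462]
ee_rot: [-3.142, 0.0, -1.428]
force: [-2.0, 1.6, -0.6]
width: 0.027
gripper_force: 60.0
```

Request:
servo_tool(
  deltas=[
    [1,-0.7,0,0,0,0,0],
    [1,0,0,0,0,0,0],
    [1,0,0,0,0,0,0],
  ],
)

```text
t: 41.38
eef_pos: [0.617, 0.18, 0.0463]
ee_rot: [3.141, 0.0, -1.428]
force: [-2.7, 1.1, 0.2]
width: 0.0274
gripper_force: 60.0
```

Request:
servo_tool(
  deltas=[
    [0.15,0,0,0,0,0,0],
    [0.1,0,0,0,0,0,0],
    [0.1,0,0,0,0,0,0],
    [0.1,0,0,0,0,0,0],
    [0.1,0,0,-2,0,0,0],
    [0.1,0,0,-6,0,0,0],
    [0.1,0,0,-15,0,0,0],
    [0.1,0,0,-25,0,0,0],
    [0.1,0,0,-25,0,0,0],
    [0.1,0,0,-25,0,0,0],
    [0.1,0,0,-25,0,0,0],
    [0.1,0,0,0,0,0,0],
  ],
)

```text
t: 42.38
eef_pos: [0.6199, 0.181, 0.176]
ee_rot: [-3.133, 0.002, -1.427]
force: [1.5, 0.3, 1.2]
width: 0.0397
gripper_force: 0.0
```

Request:
servo_tool(
  deltas=[
    [0.1,30,0,0,0,0,0],
    [0.1,35,0,0,0,0,0],
    [0.1,35,0,0,0,0,0],
    [0.1,35,0,0,0,0,0],
    [0.1,35,0,0,0,0,0],
    [0.1,0,0,0,0,0,0],
    [0.1,0,0,0,0,0,0],
  ],
)

```text
t: 42.97
eef_pos: [0.6414, 0.0097, 0.1696]
ee_rot: [-3.141, -0.0, -1.431]
force: [0.4, -0.2, -0.5]
width: 0.0397
gripper_force: 0.0
```

```bash
python3 - <<'E'
from h import *
np.set_printoptions(precision=4,suppress=True)
s=arm.get_state(); print(s["t"],s["eef_pos"],s["force"])
for c in("scene","top"):
    f=arm.grab_frame(c)
    for n in("clip","clip_seat","neck_rest","neck_rest_grip","flange","wax_tin","glue_bottle","sanding_block"): print(c,n,[(round(r["conf"],2),w(f,r["at"])) for r in arm.recognise(n,f)[:1]])
E
```

```text
42.9667 [0.6414 0.0097 0.1696] [ 0.3645 -0.1616 -0.5453]
scene clip [(0.52, array([0.6081, 0.1974, 0.0456]))]
scene clip_seat [(0.65, array([0.6076, 0.2002, 0.0444]))]
scene neck_rest [(0.9, array([0.6659, 0.2104, 0.0288]))]
scene neck_rest_grip [(0.59, array([0.6638, 0.2116, 0.0343]))]
scene flange [(0.54, array([0.6056, 0.2262, 0.0068]))]
scene wax_tin [(0.75, array([ 0.4023, -0.0288,  0.0303]))]
scene glue_bottle [(0.85, array([0.5779, 0.4991, 0.0613]))]
scene sanding_block [(0.96, array([0.3842, 0.2548, 0.0308]))]
top clip [(0.68, array([0.5862, 0.5025, 0.0782]))]
top clip_seat []
top neck_rest []
top neck_rest_grip [(0.41, array([0.5805, 0.2461, 0.0298]))]
top flange [(0.47, array([0.5895, 0.2265, 0.0115]))]
top wax_tin []
top glue_bottle [(0.94, array([0.5838, 0.5048, 0.0754]))]
top sanding_block [(0.75, array([0.3872, 0.2694, 0.0277]))]
```

```bash
python3 -c "
from station import arm
print(arm.job_done())"
```

```text
the job is handed in; nothing more can be done
None
```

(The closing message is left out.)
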